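# Close up the finishing bench

## Robot

A 6-joint arm with a two-finger parallel gripper is mounted at the origin on the work surface. World frame = base frame: x ahead of the robot, y to its left, z up, the work surface at z = 0. Lengths are in mm, angles in degrees, forces in N, time in s.
With the tool pointing down it reaches from about 350 to 850 mm from the base axis. Payload 8.1 kg.
Tool frame: the origin (TCP) lies midway between the tips of the shut fingers; the grasp point (between the pads) lies 19 mm behind it; z points along the fingers, y is the line along which they close (so a half turn about z gives the same grasp; the last joint's range is limited). The gripper opens to 85 mm and grips with 20 to 120 N. Pads are 22 mm wide; open, the fingers measure 114 mm over their backs; the gripper's body (76 mm by 85 mm) begins 54 mm behind the grasp point. The pads swing forward as they close: fully open they stand 13 mm farther back than shut.
Start: joints at [-76.57, 7.471, 85.268, -0, 87.261, -4.893], TCP at [188.646, -569.577, 231.292] pointing down, gripper open.
Joint ranges: [-169.43, 169.43], [-51.17, 129.36], [1.28, 143.12], [-76.62, 256.62], [0, 156.53], [-152.29, 152.29]. Speed limits (degrees/s): [136.94, 136.94, 159.86, 180, 180, 180].

## Interface

Orientations are given as [roll, pitch, yaw] about the fixed x, y, z axes, in that order (R = Rz(yaw) Ry(pitch) Rx(roll)).
In Python, from bench import sense, snapshot, camera_params, hand_in, masks_of, pinpoint gives the robot as it stands.
- The arm moves only by the tool step_arm, never from a script. Its argument "targets" is a list of rows, each an object with "angular": the turn, a rotation vector about the tool's x, y, z scaled (see below), a list of three; "dp": the shift along the tool's x, y, z scaled (see below), a list of three; "fingers": the closure, from 0 (fully open) to 1 (shut). A call has exactly 8 rows; each row is the pose to reach, as a shift and turn from the pose commanded when the call began, along the tool's axes at that moment, turning the shorter way round; what a row does not reach only later rows make up. The controller multiplies each number of a shift by 0.2 m and each number of a turn by 180 degrees. A row lasts 1/8 s, in which the tool goes at most 62.5 mm and 10.7 degrees, less where a joint would pass 70% of its speed; a pose out of reach is approached as far as the arm can. A call with a number of a shift or a turn outside -1 to 1 is refused whole. A call with a gripper value outside its range is refused whole. The fingers move at their own pace and stop on an object; "newtons" is the grip in N (left out, the last holds). Time passes only in rows, so rows that repeat a pose let the fingers close, or fill a call up. It gives the time, the measured TCP pose, the force, the opening and the grip force at its end, in the units of the state.
- sense(): the state, without advancing time (a new reading comes with each control period).
- snapshot(name): name is "scene" or "top" or "wrist"; returns the picture (480x640x3 uint8, blue, green, red); there is no depth.
- camera_params(name): a dict with "vfov" (degrees; the focal length in pixels is half the picture's height over the tangent of half this angle, whatever the lens; pixels are square), "cx", "cy" (the principal point, pixels), "R" (3x3) and "t" (3): a world point X has camera coordinates R X + t. Camera axes: x right, y down, z forward; pixel columns grow to the right and rows downward; lengths in mm; the calibration is good to about 2 mm. A picture is of the moment at which its call begins: read the wrist's pose just before it. camera_params takes no time and is no camera call; for the wrist camera it gives the pose at the moment of the call.
- hand_in(): hands the job in; it is judged then, once.
Trained networks look in the newest picture that a camera, given by its name, has taken for a name from the list of things; names that differ only in an ending like _2 or _b are one class to them, and where a whole thing is asked for, a point or a joint stands for the part that bears it (a point fixed in the world has none). Each returns a list of dicts, best first, with "conf" (0 to 1); they miss things now and then, are a little off and sometimes report something else, mostly with a low value. They report only what shows in the picture. A call takes as long as a camera call. They do not tell look-alikes from the thing itself.
- masks_of(camera, label): "pixels" (480x640 bool, what is visible of it) and "at" ([column, row] in pixels, amid what is visible of it).
- pinpoint(camera, label): "at" ([column, row] in pixels: a listed point, or the origin of a listed thing).
The state is a dict: "time": time; "joint_pos": joint angles; "qd": joint speeds; "joint_efforts": joint torques, N m; "tool_pos": TCP position; "tcp_rot": TCP orientation; "ft_force": force on the tool from outside, world axes, zero at the start; "wrist_torque": the same for the moment, N m; "finger_gap": finger opening in mm; "grip_force": force on a finger pad.
Only numpy, scipy, OpenCV 4.12 (cv2) and the standard library are available. Lean on these libraries where they do the work, as an engineer would, in place of code of your own. Each camera call takes 0.05 s, during which the arm holds its last target. There are 200 camera calls.

## Task

Close up the finishing bench after class. Check the three kit cases in order of size, smallest first: tug each lid up by its grip to feel whether the catch holds, and snap shut, by pushing the lid's front down, any case whose catch has come loose, so that all three end fully shut and caught. Also hang every beehive pot standing on the bench by its wire bail on the drying rack, one pot to a hook, at any time. Do not knock over the short stack of cups or the swab canister.

Things in the scene. Friction and masses are not known exactly. Their poses are not given: they have to be found in the camera images.
- case_small: The small plywood kit case, fixed to the bench: 90 wide (its y), 120 deep (its x), 55 high without the lid. Origin: centre of its underside. Its front, where a steel snap catch sits 90 before the middle, faces its -x; the lid hinges along its rear top edge (+x). The three cases look alike but for width and stand in any order along the bench.
- lid_small (a joint): Its lid, rad: 0 = fully down, grows opening (to 1.2, falls back). Catch snapped: lid rests at 0 and a steady tug (holds 20 N) lifts it only to 0.048, a hard stop after 5 mm at the grip. Catch loose: lid rests at 0.02 (2 mm at the grip) and lifts freely with 1 to 2 N. Pushing a loose lid's grip or front down with about 8 N (15 N is plenty) to 0 snaps the catch and it stays below 0.01.
- lid_small_grip (a point): Point in the upright dark wood grip on that lid: a block 26 (case x) by 14 (case y), rising 34 from the lid's top face (69 above the bench). The point is 22 above that face, 12 below the block's top, 105 before the hinge line, and 91 above the bench with the lid down. Pinch the 14 mm thickness, along the case's y, from above.
- lid_small_hinge (a point): Middle of the hinge line of that lid, 55 above the bench; the line runs along the case's y.
- case_medium: The medium plywood kit case, fixed to the bench: 125 wide (its y), 120 deep (its x), 55 high without the lid. Origin: centre of its underside. Its front, where a steel snap catch sits 90 before the middle, faces its -x; the lid hinges along its rear top edge (+x). The three cases look alike but for width and stand in any order along the bench.
- lid_medium (a joint): Its lid, rad: 0 = fully down, grows opening (to 1.2, falls back). Catch snapped: lid rests at 0 and a steady tug (holds 20 N) lifts it only to 0.048, a hard stop after 5 mm at the grip. Catch loose: lid rests at 0.02 (2 mm at the grip) and lifts freely with 1 to 2 N. Pushing a loose lid's grip or front down with about 8 N (15 N is plenty) to 0 snaps the catch and it stays below 0.01.
- lid_medium_grip (a point): Point in the upright dark wood grip on that lid: a block 26 (case x) by 14 (case y), rising 34 from the lid's top face (69 above the bench). The point is 22 above that face, 12 below the block's top, 105 before the hinge line, and 91 above the bench with the lid down. Pinch the 14 mm thickness, along the case's y, from above.
- lid_medium_hinge (a point): Middle of the hinge line of that lid, 55 above the bench; the line runs along the case's y.
- case_large: The large plywood kit case, fixed to the bench: 160 wide (its y), 120 deep (its x), 55 high without the lid. Origin: centre of its underside. Its front, where a steel snap catch sits 90 before the middle, faces its -x; the lid hinges along its rear top edge (+x). The three cases look alike but for width and stand in any order along the bench.
- lid_large (a joint): Its lid, rad: 0 = fully down, grows opening (to 1.2, falls back). Catch snapped: lid rests at 0 and a steady tug (holds 20 N) lifts it only to 0.048, a hard stop after 5 mm at the grip. Catch loose: lid rests at 0.02 (2 mm at the grip) and lifts freely with 1 to 2 N. Pushing a loose lid's grip or front down with about 8 N (15 N is plenty) to 0 snaps the catch and it stays below 0.01.
- lid_large_grip (a point): Point in the upright dark wood grip on that lid: a block 26 (case x) by 14 (case y), rising 34 from the lid's top face (69 above the bench). The point is 22 above that face, 12 below the block's top, 105 before the hinge line, and 91 above the bench with the lid down. Pinch the 14 mm thickness, along the case's y, from above.
- lid_large_hinge (a point): Middle of the hinge line of that lid, 55 above the bench; the line runs along the case's y.
- rack: Fixed wooden drying rack: a board 290 wide (its y), 140 to 215 above the bench, on two legs and a foot. Origin on the bench below the board's front face, which faces its -x. Three steel hooks, bar 8 thick, 95 apart, stick out to -x: each dips to a seat 48 before the board and rises to an upturned tip 82 before the board, the tip's top 20 above the seat's centreline.
- rack_hook0 (a point): Seat of a hook of the rack: centre of the 8 mm round bar at its dip, 190 above the bench, 48 before the board, 95 to the -y side of the middle one in the rack's frame.
- rack_hook1 (a point): Seat of a hook of the rack: centre of the 8 mm round bar at its dip, 190 above the bench, 48 before the board, the middle one in the rack's frame.
- rack_hook2 (a point): Seat of a hook of the rack: centre of the 8 mm round bar at its dip, 190 above the bench, 48 before the board, 95 to the +y side of the middle one in the rack's frame.
- pot_a: Turned wooden beehive pot (may be absent), 62 across, 56 high, about 160 g. Origin: centre of its underside. A rigid wire bail (6 thick) stands over it in its y-z plane: 53 clear between its legs, its top a shallow peak 105 above the origin at mid-wire (96 at the legs), 46 clear below the peak. On the peak stands a wooden holding block 20 by 20, 106 to 148 above the origin, sides along the pot's x and y: grip it there.
- pot_a_bail (a point): Peak of that pot's bail (mid-wire), 105 above the pot's origin. Hung, it lies 7 above the hook's seat point.
- pot_b: Turned wooden beehive pot (may be absent), 62 across, 56 high, about 160 g. Origin: centre of its underside. A rigid wire bail (6 thick) stands over it in its y-z plane: 53 clear between its legs, its top a shallow peak 105 above the origin at mid-wire (96 at the legs), 46 clear below the peak. On the peak stands a wooden holding block 20 by 20, 106 to 148 above the origin, sides along the pot's x and y: grip it there.
- pot_b_bail (a point): Peak of that pot's bail (mid-wire), 105 above the pot's origin. Hung, it lies 7 above the hook's seat point.
- pot_c: Turned wooden beehive pot (may be absent), 62 across, 56 high, about 160 g. Origin: centre of its underside. A rigid wire bail (6 thick) stands over it in its y-z plane: 53 clear between its legs, its top a shallow peak 105 above the origin at mid-wire (96 at the legs), 46 clear below the peak. On the peak stands a wooden holding block 20 by 20, 106 to 148 above the origin, sides along the pot's x and y: grip it there.
- pot_c_bail (a point): Peak of that pot's bail (mid-wire), 105 above the pot's origin. Hung, it lies 7 above the hook's seat point.
- cup_stack: Short stack of clear cups, 60 wide, 55 high, loose, origin under its centre. A bystander: leave standing.
- canister: Clear canister of swabs, 44 wide, 85 high, loose, origin under its centre. A bystander: leave standing.
Mind the look-alikes: they are no part of the job. What is shaped like the case_medium but orange is not meant.

How it is judged:
By the outcome, as a careful person would: the job done as asked, in the order asked, and still so for the second after the job is handed in, with the robot touching nothing.
Of pot_a, pot_b, pot_c only 2 to 3 are there at a start; the rules pass over those that are not, and their reading is None.
At some moment in a run one of pot_a, pot_b, pot_c may be knocked a few centimetres aside while the robot is not near it.
It also fails if it takes over 208 s, if anything falls off the work surface, if the arm or the gripper's body presses on something with over 40 N, if the wrist force passes 120 N, or if a joint passes its speed limit or range.

## Working session

There is one attempt and no reset: what is moved stays moved. The work goes in short steps, Python scripts to look and compute and a tool call to move; the robot and the scene stay as the last step left them, time stands still between calls to the robot, and variables do not carry over. Pictures are saved under pics/ and viewed, at most 14 in all, crops included, and the job is handed in when it is done.

Besides the shell and the picture viewer there is one more tool, called after "Emit:" by a JSON object that holds its "op" and its "data". step_arm: Moves the arm, as the interface text tells. Its arguments: {"type":"object","properties":{"targets":{"type":"array","items":{"type":"object","properties":{"angular":{"type":"array","items":{"type":"number","minimum":-1,"maximum":1}},"dp":{"type":"array","items":{"type":"number","minimum":-1,"maximum":1}},"fingers":{"type":"number"}}}},"newtons":{"type":"number"}},"required":["targets"]}

```bash
mkdir -p pics; ls; cat > h.py <<'E'
import numpy as np, cv2
from bench import *
from scipy.spatial.transform import Rotation as Ro
def ray(P,px):
    f=240/np.tan(np.radians(P['vfov'])/2); R=np.array(P['R']);t=np.array(P['t'])
    d=R.T@np.array([(px[0]-P['cx'])/f,(px[1]-P['cy'])/f,1]); return -R.T@t,d
def at_z(P,px,z):
    o,d=ray(P,px); return o+d*(z-o[2])/d[2]
def proj(P,X):
    f=240/np.tan(np.radians(P['vfov'])/2); c=np.array(P['R'])@np.array(X)+np.array(P['t'])
    return np.array([P['cx']+f*c[0]/c[2],P['cy']+f*c[1]/c[2]])
def tri(obs):
    A=np.zeros((3,3));b=np.zeros(3)
    for P,px in obs:
        o,d=ray(P,px);d=d/np.linalg.norm(d);M=np.eye(3)-np.outer(d,d);A+=M;b+=M@o
    return np.linalg.solve(A,b)
E
python3 - <<'E'
from h import *
print({k:v for k,v in sense().items()})
for n in ['scene','top']:
    im=snapshot(n); cv2.imwrite(f'pics/{n}0.png',im); P=camera_params(n); print(n,{k:np.round(v,3).tolist() for k,v in P.items()})
E
```

```text
pics
{'time': 0.0, 'joint_pos': array([-7.65717948e+01,  7.51679540e+00,  8.53314375e+01,  1.08320695e-03,
        8.72604584e+01, -4.89334933e+00]), 'qd': array([ 0.05653195,  0.00471004,  0.03160104, -0.03128585, -0.04229376,
       -0.02856868]), 'joint_efforts': array([-8.44637316e-05, -5.69394743e+01, -5.00551522e+01, -6.76815557e-05,
        1.47216115e-02,  7.25774657e-05]), 'tool_pos': array([ 188.50390965, -569.02851234,  230.2061516 ]), 'tcp_rot': array([-1.79891797e+02, -1.03494304e-02,  1.83214919e+01]), 'ft_force': array([-0.10534193,  0.64334784, -0.26710034]), 'wrist_torque': array([ 0.02656373, -0.01121037,  0.05433331]), 'grip_force': 0.0, 'finger_gap': 85.05222722071166}
scene {'vfov': 42.315, 'cx': 330.189, 'cy': 243.868, 'R': [[0.646, 0.763, -0.005], [0.446, -0.382, -0.809], [-0.62, 0.521, -0.587]], 't': [-314.431, -119.935, 1887.352]}
top {'vfov': 49.697, 'cx': 330.007, 'cy': 234.383, 'R': [[0.002, -1.0, 0.017], [-1.0, -0.003, -0.027], [0.028, -0.017, -0.999]], 't': [12.479, 469.116, 1393.334]}
```

View pics/scene0.png

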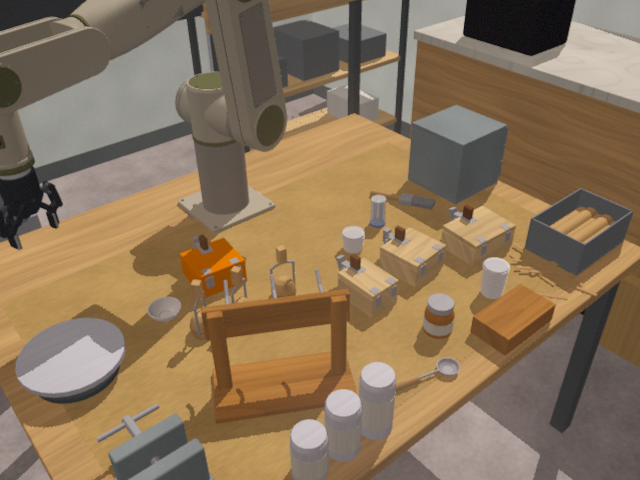

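View pics/top0.png

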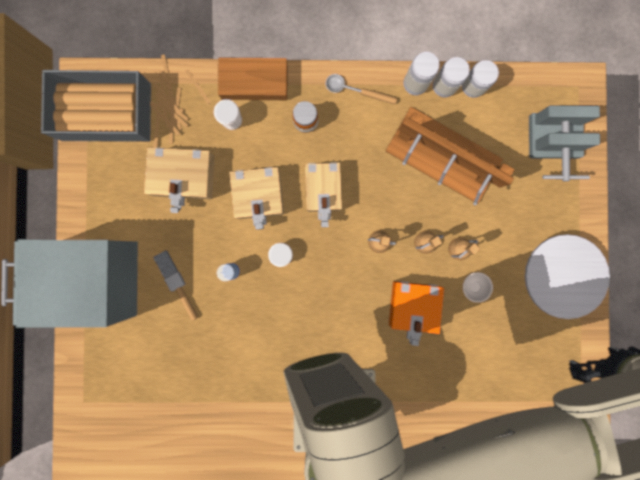

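```bash
python3 - <<'E'
from h import *
for n in ['scene','top']:
    P=camera_params(n)
    for l,z in [('lid_small_grip',91),('lid_medium_grip',91),('lid_large_grip',91),('lid_small_hinge',55),('case_small',0),('case_medium',0),('case_large',0),('rack',0),('rack_hook0',190),('rack_hook1',190),('rack_hook2',190),('pot_a',0),('pot_a_bail',105),('cup_stack',0),('canister',0)]:
        for r in pinpoint(n,l)[:6]:
            print(n,l,round(r['conf'],2),np.round(r['at']),np.round(at_z(P,r['at'],z)[:2]))
E
```

```text
scene lid_small_grip 0.73 [354. 260.] [545.  29.]
scene lid_medium_grip 0.79 [203. 244.] [ 247. -217.]
scene lid_medium_grip 0.78 [403. 233.] [543. 200.]
scene lid_large_grip 0.73 [464. 212.] [582. 396.]
scene lid_large_grip 0.52 [381. 223.] [471. 190.]
scene lid_small_hinge 0.62 [384. 293.] [652.  28.]
scene case_small 0.86 [369. 298.] [597.  34.]
scene case_small 0.2 [205. 330.] [ 433. -336.]
scene case_medium 0.8 [217. 276.] [ 279. -208.]
scene case_medium 0.79 [408. 264.] [565. 204.]
scene case_medium 0.5 [321. 285.] [482. -27.]
scene case_large 0.98 [478. 248.] [641. 401.]
scene rack 0.98 [283. 373.] [ 656. -276.]
scene rack_hook0 0.85 [271. 292.] [ 609. -261.]
scene rack_hook0 0.84 [226. 300.] [ 570. -343.]
scene rack_hook0 0.78 [320. 285.] [ 657. -170.]
scene rack_hook1 0.85 [271. 292.] [ 609. -261.]
scene rack_hook1 0.84 [226. 300.] [ 570. -343.]
scene rack_hook1 0.78 [320. 285.] [ 657. -170.]
scene rack_hook2 0.85 [271. 292.] [ 609. -261.]
scene rack_hook2 0.84 [226. 300.] [ 570. -343.]
scene rack_hook2 0.78 [320. 285.] [ 657. -170.]
scene pot_a 0.82 [208. 332.] [ 440. -334.
[... 1320 characters left out ...]
92.]
top rack_hook2 0.88 [411. 154.] [ 654. -174.]
top rack_hook2 0.71 [446. 176.] [ 602. -256.]
top rack_hook2 0.66 [483. 190.] [ 569. -344.]
top rack_hook2 0.56 [255. 209.] [522. 192.]
top pot_a 0.93 [459. 250.] [ 427. -338.]
top pot_a 0.91 [379. 241.] [ 451. -120.]
top pot_a 0.6 [424. 240.] [ 454. -244.]
top pot_a_bail 0.8 [382. 241.] [ 451. -116.]
top pot_a_bail 0.43 [325. 202.] [549.  28.]
top pot_a_bail 0.35 [324. 161.] [650.  31.]
top cup_stack 0.55 [281. 255.] [414. 145.]
top cup_stack 0.38 [323. 204.] [551.  34.]
top cup_stack 0.34 [182. 177.] [624. 416.]
top cup_stack 0.32 [460. 247.] [ 435. -341.]
top cup_stack 0.25 [256. 209.] [537. 214.]
top canister 0.87 [232. 270.] [372. 277.]
```

Emit:
{"op": "step_arm", "data": {"targets": [{"dp":[0.1,-0.09,-0.1],"angular":[0,0,0.02],"fingers":0},{"dp":[0.2,-0.18,-0.2],"angular":[0,0,0.04],"fingers":0},{"dp":[0.35,-0.3,-0.3],"angular":[0,0,0.06],"fingers":0},{"dp":[0.5,-0.45,-0.3],"angular":[0,0,0.08],"fingers":0},{"dp":[0.65,-0.6,-0.3],"angular":[0,0,0.102],"fingers":0},{"dp":[0.75,-0.7,-0.3],"angular":[0,0,0.102],"fingers":0},{"dp":[0.8,-0.75,-0.3],"angular":[0,0,0.102],"fingers":0},{"dp":[0.8,-0.75,-0.3],"angular":[0,0,0.102],"fingers":0}]}}

```text
time: 2.6
tool_pos: [293.6, -376.7, 291.5]
tcp_rot: [180.0, -0.0, 0.0]
ft_force: [0.4, -0.7, 0.0]
finger_gap: 84.9
grip_force: 0.0
```

```bash
python3 - <<'E'
from h import *
s=sense();print(s['tool_pos'],s['tcp_rot'],s['ft_force'])
P=camera_params('wrist');print({k:np.round(v,2).tolist() for k,v in P.items()})
R=np.array(P['R']);print('cam pos',-R.T@np.array(P['t']))
cv2.imwrite('pics/w1.png',snapshot('wrist'))
for l,z in [('pot_a',0),('pot_a_bail',105),('rack_hook0',190)]:
  for r in pinpoint('wrist',l): print(l,round(r['conf'],2),np.round(r['at']),np.round(at_z(P,r['at'],z)[:2]))
E
```

```text
[ 293.62070992 -376.74838525  291.50479887] [ 1.79963662e+02 -8.23046684e-03  3.21611285e-02] [ 0.40707149 -0.72945154  0.03367405]
{'vfov': 58.38, 'cx': 317.33, 'cy': 235.97, 'R': [[0.0, -1.0, -0.0], [-0.96, -0.0, 0.27], [-0.27, 0.0, -0.96]], 't': [-375.54, 231.35, 514.46]}
cam pos [ 360.64550927 -375.81780666  433.4901465 ]
pot_a 0.95 [274.  34.] [ 434. -336.]
pot_a 0.86 [39. 15.] [ 451. -120.]
pot_a 0.7 [168.  17.] [ 448. -239.]
```

Emit:
{"op": "step_arm", "data": {"targets": [{"dp":[0.05,-0.1,0]},{"dp":[0.12,-0.25,0]},{"dp":[0.22,-0.45,0]},{"dp":[0.32,-0.65,0]},{"dp":[0.42,-0.85,0]},{"dp":[0.5,-1,0]},{"dp":[0.5,-1,0]},{"dp":[0.5,-1,0]}]}}

```text
validation failed for argument at $.ta...
```

Emit:
{"op": "step_arm", "data": {"targets": [{"dp":[0.05,-0.1,0]},{"dp":[0.12,-0.25,0]},{"dp":[0.22,-0.45,0]},{"dp":[0.32,-0.65,0]},{"dp":[0.42,-0.85,0]},{"dp":[0.5,-1,0]},{"dp":[0.5,-1,0]},{"dp":[0.5,-1,0]}]}}

```text
validation failed for argument at $.ta...
```

```bash
python3 - <<'E'
from h import *
s=sense();print(s['tool_pos'],s['tcp_rot'],s['ft_force'])
P=camera_params('wrist')
cv2.imwrite('pics/w2.png',snapshot('wrist'))
for l,z in [('lid_small_grip',91),('lid_small_hinge',55),('case_small',0),('lid_medium_grip',91),('lid_medium_hinge',55),('case_medium',0)]:
  for r in pinpoint('wrist',l): print(l,round(r['conf'],2),np.round(r['at']),np.round(at_z(P,r['at'],z)[:2]))
E
```

```text
[ 292.89918044 -377.67585177  291.17238408] [-1.79999060e+02  1.95775002e-02 -9.37577976e-02] [ 0.08789591 -0.12037356  0.76922341]
lid_small_hinge 0.54 [275.  33.] [ 425. -342.]
lid_small_hinge 0.3 [36. 15.] [ 438. -152.]
case_small 0.39 [173.  18.] [ 447. -244.]
lid_medium_grip 0.82 [119. 270.] [ 235. -208.]
lid_medium_hinge 0.68 [133. 143.] [ 338. -217.]
case_medium 0.9 [153. 200.] [ 278. -209.]
```

View pics/w2.png

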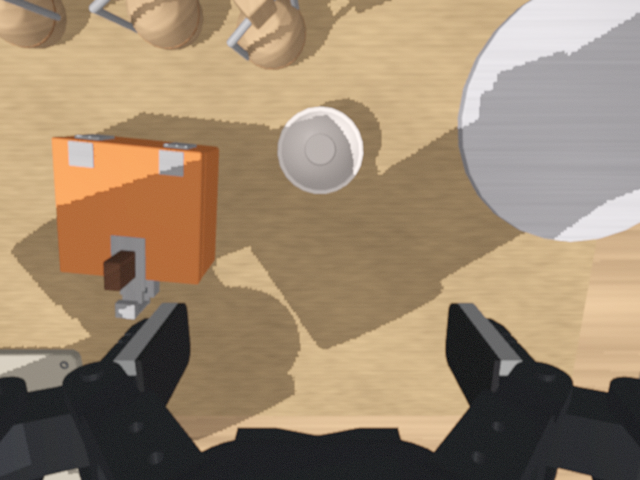

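The moves were refused because the rows were incomplete, so the arm hasn't moved. The picture shows the orange decoy at about (135,205) px and three pots along the top edge at about (30,20), (165,20) and (270,35).

Emit:
{"op": "step_arm", "data": {"targets": [{"dp":[0.05,-0.1,0],"angular":[0,0,0],"fingers":0},{"dp":[0.12,-0.25,0],"angular":[0,0,0],"fingers":0},{"dp":[0.22,-0.45,0],"angular":[0,0,0],"fingers":0},{"dp":[0.32,-0.65,0],"angular":[0,0,0],"fingers":0},{"dp":[0.42,-0.85,0],"angular":[0,0,0],"fingers":0},{"dp":[0.5,-1,0],"angular":[0,0,0],"fingers":0},{"dp":[0.5,-1,0],"angular":[0,0,0],"fingers":0},{"dp":[0.5,-1,0],"angular":[0,0,0],"fingers":0}]}}

```text
time: 4.15
tool_pos: [393.4, -177.3, 291.3]
tcp_rot: [180.0, 0.0, -0.0]
ft_force: [-0.2, -0.7, -1.4]
finger_gap: 85.2
grip_force: 0.0
```

Emit:
{"op": "step_arm", "data": {"targets": [{"dp":[0.05,-0.1,0],"angular":[0,0,0],"fingers":0},{"dp":[0.12,-0.25,0],"angular":[0,0,0],"fingers":0},{"dp":[0.22,-0.45,0],"angular":[0,0,0],"fingers":0},{"dp":[0.32,-0.65,0],"angular":[0,0,0],"fingers":0},{"dp":[0.42,-0.85,0],"angular":[0,0,0],"fingers":0},{"dp":[0.5,-1,0],"angular":[0,0,0],"fingers":0},{"dp":[0.5,-1,0],"angular":[0,0,0],"fingers":0},{"dp":[0.5,-1,0],"angular":[0,0,0],"fingers":0}]}}

```text
time: 5.15
tool_pos: [493.5, 21.7, 291.1]
tcp_rot: [180.0, 0.0, -0.1]
ft_force: [-0.2, 0.7, -0.2]
finger_gap: 85.6
grip_force: 0.0
```

```bash
python3 - <<'E'
from h import *
s=sense();print(s['tool_pos'],s['tcp_rot'],s['ft_force'])
P=camera_params('wrist')
cv2.imwrite('pics/w3.png',snapshot('wrist'))
for l,z in [('lid_small_grip',91),('lid_small_hinge',55),('case_small',0),('lid_medium_grip',91),('lid_medium_hinge',55),('case_medium',0)]:
  for r in pinpoint('wrist',l): print(l,round(r['conf'],2),np.round(r['at']),np.round(at_z(P,r['at'],z)[:2]))
E
```

```text
[493.46972036  21.73644875 291.1103063 ] [ 1.79970097e+02  3.44104501e-02 -9.17588886e-02] [-0.18425236  0.66397044 -0.19726553]
lid_small_grip 0.66 [304. 136.] [546.  33.]
lid_small_hinge 0.31 [490. 256.] [ 436. -136.]
case_small 0.93 [310.  83.] [591.  30.]
lid_medium_grip 0.67 [555. 465.] [ 234. -207.]
lid_medium_grip 0.65 [ 87. 155.] [532. 203.]
lid_medium_hinge 0.9 [80. 20.] [635. 213.]
lid_medium_hinge 0.56 [562. 349.] [ 339. -217.]
case_medium 0.93 [131. 100.] [576. 202.]
```

View pics/w3.png

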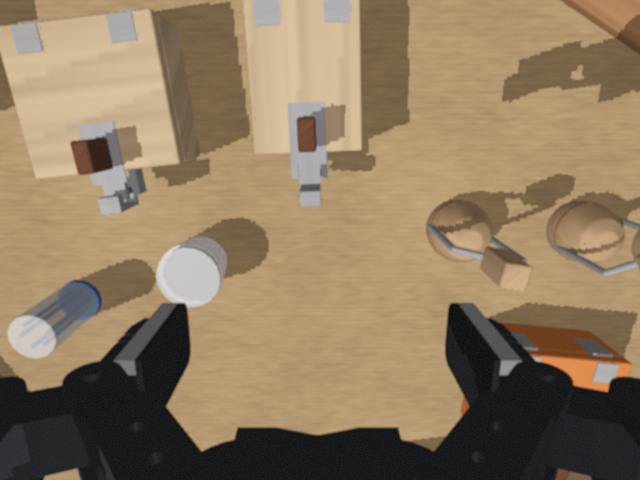

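Small case grip shows at (307,133) px with its lid nearly square to the tool. The medium case is left of it, with its grip at (91,155). The cups (190,270) and canister (55,320) are clear of the path.

```bash
python3 - <<'E'
from h import *
P=camera_params('wrist'); im=cv2.imread('pics/w3.png')
for n,c in {'small':[(254,153),(361,150),(246,8),(359,8)],'medium':[(37,177),(180,163),(0,28),(152,10)]}.items():
    q=[at_z(P,p,69)[:2] for p in c]; print(n,np.round(q,1).tolist())
    v=q[0]-q[1]; print(' yaw from front edge',np.degrees(np.arctan2(-v[0],v[1])),'mid front',(q[0]+q[1])/2, np.linalg.norm(v))
# dark grip blobs
m=((im.max(2)<110)&(im[:,:,2]>im[:,:,0]*1.6)).astype('u1'); m[230:]=0
n,lab,st,ce=cv2.connectedComponentsWithStats(m)
for i in range(1,n):
    if st[i,4]>80: print(st[i],ce[i],at_z(P,ce[i],97)[:2], np.round(proj(P,[545,30,103])))
E
```

```text
small [[531.4, 76.5], [533.7, -12.8], [641.0, 78.1], [640.8, -8.6]]
 yaw from front edge 1.4621706075747887 mid front [532.52362356  31.86723153] 89.37642963332054
medium [[511.7, 261.6], [523.2, 139.1], [627.4, 269.9], [639.8, 150.4]]
 yaw from front edge 5.378374996394423 mid front [517.46340433 200.35882358] 122.9910736821705
[616  31  24  24 259] [628.69111969  41.93822394] [ 611.99590027 -201.25539748] [309. 138.]
[298 118  17  33 108] [309.66666667 128.71296296] [551.71704024  29.36104321] [309. 138.]
[ 72 139  40  33 660] [ 96.78939394 153.97727273] [533.12907951 193.90182088] [309. 138.]
[438 200  50  24 406] [469.10837438 209.93842365] [488.46588158 -97.58539147] [309. 138.]
[560 200  29   9 112] [574.29464286 203.76785714] [ 493.31922265 -180.76564392] [309. 138.]
[591 203  28  18 118] [604.71186441 210.02542373] [ 488.19047233 -205.84114201] [309. 138.]
```

Emit:
{"op": "step_arm", "data": {"targets": [{"dp":[0.05,-0.01,0.1],"angular":[0,0,-0.009],"fingers":0},{"dp":[0.1,-0.02,0.25],"angular":[0,0,-0.009],"fingers":0},{"dp":[0.17,-0.03,0.4],"angular":[0,0,-0.009],"fingers":0},{"dp":[0.22,-0.04,0.55],"angular":[0,0,-0.009],"fingers":0.2},{"dp":[0.27,-0.05,0.68],"angular":[0,0,-0.009],"fingers":0.4},{"dp":[0.27,-0.05,0.75],"angular":[0,0,-0.009],"fingers":0.5},{"dp":[0.27,-0.05,0.75],"angular":[0,0,-0.009],"fingers":0.5},{"dp":[0.27,-0.05,0.75],"angular":[0,0,-0.009],"fingers":0.5}]}}

```text
time: 6.5
tool_pos: [548.2, 32.8, 142.7]
tcp_rot: [180.0, -0.1, 1.6]
ft_force: [-1.2, 0.2, 0.5]
finger_gap: 42.6
grip_force: 0.0
```

```bash
python3 - <<'E'
from h import *
s=sense();print(s['tool_pos'],s['tcp_rot'],s['ft_force'],s['finger_gap'])
P=camera_params('wrist')
im=snapshot('wrist');cv2.imwrite('pics/w4.png',im)
for l,z in [('lid_small_grip',91)]:
  for r in pinpoint('wrist',l): print(l,round(r['conf'],2),np.round(r['at']),np.round(at_z(P,r['at'],z)[:2]))
E
```

```text
[548.17563968  32.81120205 142.68817295] [ 1.79991056e+02 -1.04208464e-01  1.57601148e+00] [-1.24838879  0.22940943  0.47070965] 42.619359620489355
lid_small_grip 0.94 [327. 267.] [546.  29.]
```

View pics/w4.png

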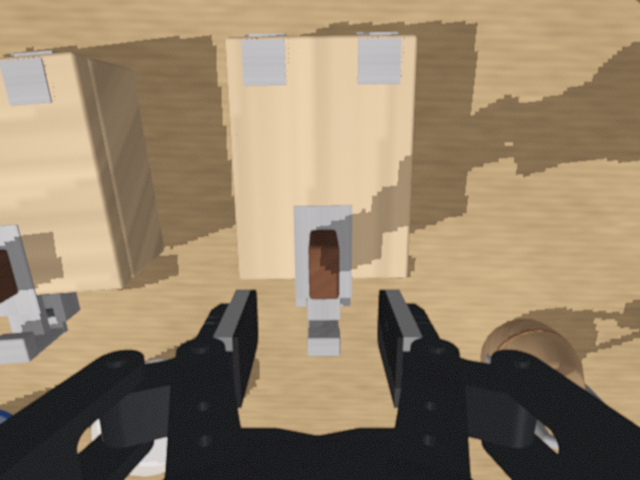

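Grip is centred at about (325,265) px between the fingers, slightly to the -y side. I'll descend, pinch, then lift a little.

Emit:
{"op": "step_arm", "data": {"newtons": 50, "targets": [{"dp":[0,0.0125,0.06],"angular":[0,0,0],"fingers":0.5},{"dp":[0,0.0125,0.15],"angular":[0,0,0],"fingers":0.5},{"dp":[0,0.0125,0.24],"angular":[0,0,0],"fingers":0.5},{"dp":[0,0.0125,0.3],"angular":[0,0,0],"fingers":0.5},{"dp":[0,0.0125,0.315],"angular":[0,0,0],"fingers":0.6},{"dp":[0,0.0125,0.315],"angular":[0,0,0],"fingers":0.8},{"dp":[0,0.0125,0.315],"angular":[0,0,0],"fingers":1},{"dp":[0,0.0125,0.315],"angular":[0,0,0],"fingers":1}]}}

```text
time: 7.6
tool_pos: [548.0, 30.2, 78.7]
tcp_rot: [180.0, -0.0, 1.6]
ft_force: [-1.2, -4.3, -0.3]
finger_gap: 12.8
grip_force: 51.1
```

Emit:
{"op": "step_arm", "data": {"targets": [{"dp":[0,0,0],"angular":[0,0,0],"fingers":1},{"dp":[0,0,0],"angular":[0,0,0],"fingers":1},{"dp":[0,0,-0.005],"angular":[0,0,0],"fingers":1},{"dp":[0,0,-0.01],"angular":[0,0,0],"fingers":1},{"dp":[0,0,-0.015],"angular":[0,0,0],"fingers":1},{"dp":[0,0,-0.015],"angular":[0,0,0],"fingers":1},{"dp":[0,0,-0.015],"angular":[0,0,0],"fingers":1},{"dp":[0,0,-0.015],"angular":[0,0,0],"fingers":1}]}}

```text
time: 8.6
tool_pos: [548.7, 30.2, 81.0]
tcp_rot: [180.0, -0.1, 1.6]
ft_force: [8.2, -5.0, -8.1]
finger_gap: 13.0
grip_force: 49.9
```

Emit:
{"op": "step_arm", "data": {"targets": [{"dp":[0,0,-0.005],"angular":[0,0,0],"fingers":1},{"dp":[0,0,-0.01],"angular":[0,0,0],"fingers":1},{"dp":[0,0,-0.015],"angular":[0,0,0],"fingers":1},{"dp":[0,0,-0.015],"angular":[0,0,0],"fingers":1},{"dp":[0,0,-0.015],"angular":[0,0,0],"fingers":1},{"dp":[0,0,-0.015],"angular":[0,0,0],"fingers":1},{"dp":[0,0,-0.015],"angular":[0,0,0],"fingers":1},{"dp":[0,0,-0.015],"angular":[0,0,0],"fingers":1}]}}

```text
time: 9.6
tool_pos: [549.8, 30.2, 84.3]
tcp_rot: [180.0, -0.3, 1.6]
ft_force: [12.8, -4.6, -11.0]
finger_gap: 13.0
grip_force: 49.2
```

Emit:
{"op": "step_arm", "data": {"targets": [{"dp":[0.01,0,0],"angular":[0,0,0],"fingers":1},{"dp":[0.01,0,-0.005],"angular":[0,0,0],"fingers":1},{"dp":[0.015,0,-0.01],"angular":[0,0,0],"fingers":1},{"dp":[0.015,0,-0.015],"angular":[0,0,0],"fingers":1},{"dp":[0.015,0,-0.015],"angular":[0,0,0],"fingers":1},{"dp":[0.015,0,-0.015],"angular":[0,0,0],"fingers":1},{"dp":[0.015,0,-0.015],"angular":[0,0,0],"fingers":1},{"dp":[0.015,0,-0.015],"angular":[0,0,0],"fingers":1}]}}

```text
time: 10.6
tool_pos: [550.8, 30.3, 86.6]
tcp_rot: [180.0, -0.0, 1.6]
ft_force: [5.4, -3.6, -7.0]
finger_gap: 13.3
grip_force: 49.5
```

Emit:
{"op": "step_arm", "data": {"targets": [{"dp":[0.01,0,-0.005],"angular":[0,0,0],"fingers":1},{"dp":[0.015,0,-0.015],"angular":[0,0,0],"fingers":1},{"dp":[0.015,0,-0.02],"angular":[0,0,0],"fingers":1},{"dp":[0.015,0,-0.02],"angular":[0,0,0],"fingers":1},{"dp":[0.015,0,-0.02],"angular":[0,0,0],"fingers":1},{"dp":[0.015,0,-0.02],"angular":[0,0,0],"fingers":1},{"dp":[0.015,0,-0.02],"angular":[0,0,0],"fingers":1},{"dp":[0.015,0,-0.02],"angular":[0,0,0],"fingers":1}]}}

```text
time: 11.6
tool_pos: [552.9, 30.4, 90.5]
tcp_rot: [180.0, 0.1, 1.6]
ft_force: [0.1, -4.3, -5.7]
finger_gap: 13.0
grip_force: 49.7
```

```bash
python3 - <<'E'
from h import *
s=sense();print(s['tool_pos'],s['ft_force'],s['wrist_torque'])
im=snapshot('wrist');cv2.imwrite('pics/w5.png',im[150:350,150:480])
E
```

```text
[552.88740017  30.39594906  90.45434426] [ 0.10728318 -4.30997257 -5.73160414] [-0.74930681  0.36517714  0.34724534]
```

View pics/w5.png

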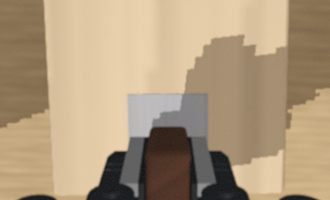

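The lid rose 12 mm with only a few newtons, so the small catch is loose. I'll lower the lid and push it shut.

Emit:
{"op": "step_arm", "data": {"targets": [{"dp":[-0.01,0,0.02],"angular":[0,0,0],"fingers":1},{"dp":[-0.02,0,0.035],"angular":[0,0,0],"fingers":1},{"dp":[-0.025,0,0.05],"angular":[0,0,0],"fingers":1},{"dp":[-0.03,0,0.06],"angular":[0,0,0],"fingers":1},{"dp":[-0.03,0,0.07],"angular":[0,0,0],"fingers":1},{"dp":[-0.03,0,0.075],"angular":[0,0,0],"fingers":1},{"dp":[-0.03,0,0.08],"angular":[0,0,0],"fingers":1},{"dp":[-0.03,0,0.08],"angular":[0,0,0],"fingers":1}]}}

```text
time: 12.65
tool_pos: [547.2, 30.2, 76.6]
tcp_rot: [180.0, 0.1, 1.6]
ft_force: [-12.3, -5.4, 13.1]
finger_gap: 13.2
grip_force: 52.7
```

Emit:
{"op": "step_arm", "data": {"targets": [{"dp":[0.005,0,0.005],"angular":[0,0,0],"fingers":1},{"dp":[0.005,0,0.01],"angular":[0,0,0],"fingers":1},{"dp":[0.005,0,0.01],"angular":[0,0,0],"fingers":1},{"dp":[0.005,0,0.01],"angular":[0,0,0],"fingers":1},{"dp":[0.005,0,0.01],"angular":[0,0,0],"fingers":1},{"dp":[0.005,0,0.01],"angular":[0,0,0],"fingers":1},{"dp":[0.005,0,0.01],"angular":[0,0,0],"fingers":1},{"dp":[0.005,0,0.01],"angular":[0,0,0],"fingers":1}]}}

```text
time: 13.65
tool_pos: [547.3, 30.2, 76.2]
tcp_rot: [180.0, 0.2, 1.6]
ft_force: [-26.1, -5.8, 30.1]
finger_gap: 13.6
grip_force: 55.6
```

Emit:
{"op": "step_arm", "data": {"targets": [{"dp":[0,0,-0.01],"angular":[0,0,0],"fingers":1},{"dp":[0,0,-0.02],"angular":[0,0,0],"fingers":1},{"dp":[0.005,0,-0.03],"angular":[0,0,0],"fingers":1},{"dp":[0.005,0,-0.04],"angular":[0,0,0],"fingers":1},{"dp":[0.01,0,-0.05],"angular":[0,0,0],"fingers":1},{"dp":[0.01,0,-0.055],"angular":[0,0,0],"fingers":1},{"dp":[0.01,0,-0.055],"angular":[0,0,0],"fingers":1},{"dp":[0.01,0,-0.055],"angular":[0,0,0],"fingers":1}]}}

```text
time: 14.65
tool_pos: [549.3, 30.3, 82.0]
tcp_rot: [180.0, 0.2, 1.6]
ft_force: [4.3, -5.3, -15.0]
finger_gap: 13.3
grip_force: 49.3
```

The lid now stops hard about 5 mm up at 15 N, so the small catch is snapped. I'll lower, release, and go over to the medium case.

Emit:
{"op": "step_arm", "data": {"targets": [{"dp":[-0.005,0,0.02],"angular":[0,0,0],"fingers":1},{"dp":[-0.01,0,0.04],"angular":[0,0,0],"fingers":1},{"dp":[-0.01,0,0.05],"angular":[0,0,0],"fingers":1},{"dp":[-0.01,0,0.05],"angular":[0,0,0],"fingers":0.8},{"dp":[-0.01,0,0.05],"angular":[0,0,0],"fingers":0.5},{"dp":[-0.01,0,0.05],"angular":[0,0,0],"fingers":0.5},{"dp":[-0.01,0,-0.05],"angular":[0,0,0],"fingers":0.5},{"dp":[-0.01,0,-0.2],"angular":[0,0,0],"fingers":0.5}]}}

```text
time: 15.65
tool_pos: [547.6, 30.7, 123.5]
tcp_rot: [-180.0, 0.2, 1.6]
ft_force: [-0.1, -1.0, 0.6]
finger_gap: 43.0
grip_force: 0.0
```

Emit:
{"op": "step_arm", "data": {"targets": [{"dp":[0,0,-0.15],"angular":[0,0,0],"fingers":0.5},{"dp":[-0.02,-0.1,-0.25],"angular":[0,0,-0.02],"fingers":0.5},{"dp":[-0.06,-0.3,-0.25],"angular":[0,0,-0.02],"fingers":0.5},{"dp":[-0.1,-0.5,-0.25],"angular":[0,0,-0.02],"fingers":0.5},{"dp":[-0.12,-0.7,-0.25],"angular":[0,0,-0.02],"fingers":0.5},{"dp":[-0.12,-0.8,-0.25],"angular":[0,0,-0.02],"fingers":0.5},{"dp":[-0.12,-0.85,-0.25],"angular":[0,0,-0.02],"fingers":0.5},{"dp":[-0.12,-0.85,-0.25],"angular":[0,0,-0.02],"fingers":0.5}]}}

```text
time: 16.65
tool_pos: [520.0, 199.8, 174.1]
tcp_rot: [180.0, 0.0, 5.2]
ft_force: [0.6, 0.2, 0.5]
finger_gap: 42.8
grip_force: 0.0
```

```bash
python3 - <<'E'
from h import *
s=sense();print(s['tool_pos'],s['tcp_rot'],s['ft_force'],s['finger_gap'])
P=camera_params('wrist')
im=snapshot('wrist');cv2.imwrite('pics/w6.png',im)
for l,z in [('lid_medium_grip',91),('lid_medium_hinge',55),('case_medium',0),('lid_large_grip',91),('lid_large_hinge',55)]:
  for r in pinpoint('wrist',l): print(l,round(r['conf'],2),np.round(r['at']),np.round(at_z(P,r['at'],z)[:2]))
E
```

```text
[520.01306107 199.84671713 174.09401657] [1.79983693e+02 2.06474314e-02 5.24162969e+00] [0.55991043 0.16874672 0.53485767] 42.758773472321515
lid_medium_grip 0.76 [315. 222.] [532. 203.]
lid_medium_hinge 0.91 [319.  25.] [636. 211.]
lid_medium_hinge 0.73 [21. 26.] [620. 376.]
lid_medium_hinge 0.51 [316. 136.] [576. 207.]
case_medium 0.55 [317. 135.] [574. 206.]
lid_large_hinge 0.37 [20. 25.] [620. 376.]
```

View pics/w6.png

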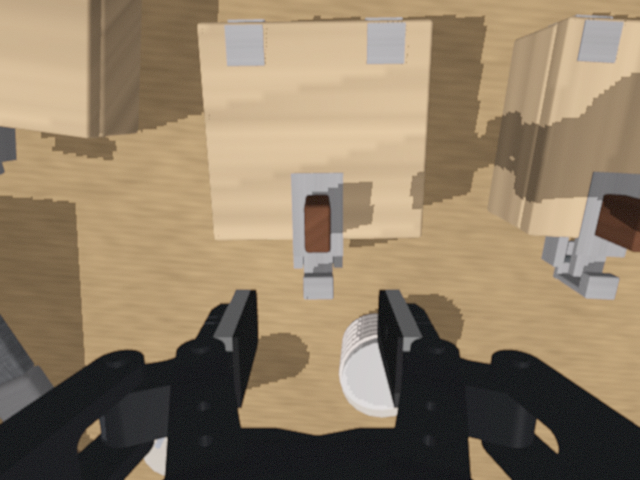

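Medium grip is at (317,225) px, aligned with the tool. I'll pinch it and tug.

Emit:
{"op": "step_arm", "data": {"newtons": 50, "targets": [{"dp":[0.03,-0.0125,0.06],"angular":[0,0,0],"fingers":0.5},{"dp":[0.07,-0.0125,0.16],"angular":[0,0,0],"fingers":0.5},{"dp":[0.07,-0.0125,0.3],"angular":[0,0,0],"fingers":0.5},{"dp":[0.07,-0.0125,0.4],"angular":[0,0,0],"fingers":0.5},{"dp":[0.07,-0.0125,0.46],"angular":[0,0,0],"fingers":0.5},{"dp":[0.07,-0.0125,0.475],"angular":[0,0,0],"fingers":0.6},{"dp":[0.07,-0.0125,0.475],"angular":[0,0,0],"fingers":1},{"dp":[0.07,-0.0125,0.475],"angular":[0,0,0],"fingers":1}]}}

```text
time: 17.95
tool_pos: [534.3, 201.7, 80.1]
tcp_rot: [179.8, -0.0, 5.2]
ft_force: [-0.1, -10.6, -0.0]
finger_gap: 13.1
grip_force: 51.7
```

Emit:
{"op": "step_arm", "data": {"targets": [{"dp":[0,0,0],"angular":[0,0,0],"fingers":1},{"dp":[0,0,0],"angular":[0,0,0],"fingers":1},{"dp":[0.005,0,-0.01],"angular":[0,0,0],"fingers":1},{"dp":[0.005,0,-0.02],"angular":[0,0,0],"fingers":1},{"dp":[0.01,0,-0.03],"angular":[0,0,0],"fingers":1},{"dp":[0.01,0,-0.03],"angular":[0,0,0],"fingers":1},{"dp":[0.01,0,-0.03],"angular":[0,0,0],"fingers":1},{"dp":[0.01,0,-0.03],"angular":[0,0,0],"fingers":1}]}}

```text
time: 18.95
tool_pos: [536.3, 201.8, 85.1]
tcp_rot: [179.8, -0.0, 5.2]
ft_force: [4.7, -8.6, -8.6]
finger_gap: 12.9
grip_force: 50.6
```

Emit:
{"op": "step_arm", "data": {"targets": [{"dp":[0.005,0.01,-0.005],"angular":[0,0,0],"fingers":1},{"dp":[0.005,0.01,-0.01],"angular":[0,0,0],"fingers":1},{"dp":[0.01,0.01,-0.02],"angular":[0,0,0],"fingers":1},{"dp":[0.01,0.01,-0.02],"angular":[0,0,0],"fingers":1},{"dp":[0.01,0.01,-0.02],"angular":[0,0,0],"fingers":1},{"dp":[0.01,0.01,-0.02],"angular":[0,0,0],"fingers":1},{"dp":[0.01,0.01,-0.02],"angular":[0,0,0],"fingers":1},{"dp":[0.01,0.01,-0.02],"angular":[0,0,0],"fingers":1}]}}

```text
time: 19.95
tool_pos: [536.3, 201.6, 85.4]
tcp_rot: [180.0, 0.2, 5.2]
ft_force: [11.2, 3.4, -33.2]
finger_gap: 13.3
grip_force: 49.9
```

The medium lid stops hard at 5 mm under more than 30 N, so its catch holds. I'll lower, release, and move to the large case.

Emit:
{"op": "step_arm", "data": {"targets": [{"dp":[-0.005,0,0.02],"angular":[0,0,0],"fingers":1},{"dp":[-0.02,0,0.04],"angular":[0,0,0],"fingers":1},{"dp":[-0.02,0,0.052],"angular":[0,0,0],"fingers":1},{"dp":[-0.02,0,0.052],"angular":[0,0,0],"fingers":0.8},{"dp":[-0.02,0,0.052],"angular":[0,0,0],"fingers":0.5},{"dp":[-0.02,0,0.052],"angular":[0,0,0],"fingers":0.5},{"dp":[-0.02,0,-0.05],"angular":[0,0,0],"fingers":0.5},{"dp":[-0.02,0,-0.2],"angular":[0,0,0],"fingers":0.5}]}}

```text
time: 20.95
tool_pos: [533.3, 201.4, 130.1]
tcp_rot: [180.0, 0.1, 5.2]
ft_force: [0.2, 0.4, 0.1]
finger_gap: 42.8
grip_force: 0.0
```

Emit:
{"op": "step_arm", "data": {"targets": [{"dp":[0,0,-0.15],"angular":[0,0,0],"fingers":0.5},{"dp":[0.05,-0.1,-0.3],"angular":[0,0,0.01],"fingers":0.5},{"dp":[0.1,-0.3,-0.35],"angular":[0,0,0.02],"fingers":0.5},{"dp":[0.15,-0.55,-0.35],"angular":[0,0,0.03],"fingers":0.5},{"dp":[0.2,-0.8,-0.35],"angular":[0,0,0.03],"fingers":0.5},{"dp":[0.25,-0.95,-0.35],"angular":[0,0,0.03],"fingers":0.5},{"dp":[0.25,-1,-0.35],"angular":[0,0,0.03],"fingers":0.5},{"dp":[0.25,-1,-0.35],"angular":[0,0,0.03],"fingers":0.5}]}}

```text
time: 21.95
tool_pos: [565.5, 405.4, 200.0]
tcp_rot: [-180.0, -0.0, -0.2]
ft_force: [0.2, -1.4, 0.0]
finger_gap: 42.5
grip_force: 0.0
```

```bash
python3 - <<'E'
from h import *
s=sense();print(s['tool_pos'],s['tcp_rot'],s['ft_force'],s['finger_gap'])
P=camera_params('wrist')
im=snapshot('wrist');cv2.imwrite('pics/w7.png',im)
for l,z in [('lid_large_grip',91),('lid_large_hinge',55),('case_large',0)]:
  for r in pinpoint('wrist',l): print(l,round(r['conf'],2),np.round(r['at']),np.round(at_z(P,r['at'],z)[:2]))
E
```

```text
[565.4838593  405.37074645 199.99938066] [-1.79998769e+02 -1.95483965e-02 -1.71314443e-01] [ 0.19086021 -1.39174062  0.01150558] 42.49062850769039
lid_large_grip 0.97 [304. 199.] [585. 415.]
lid_large_hinge 0.66 [318.  26.] [686. 406.]
case_large 0.85 [312. 124.] [627. 410.]
```

View pics/w7.png

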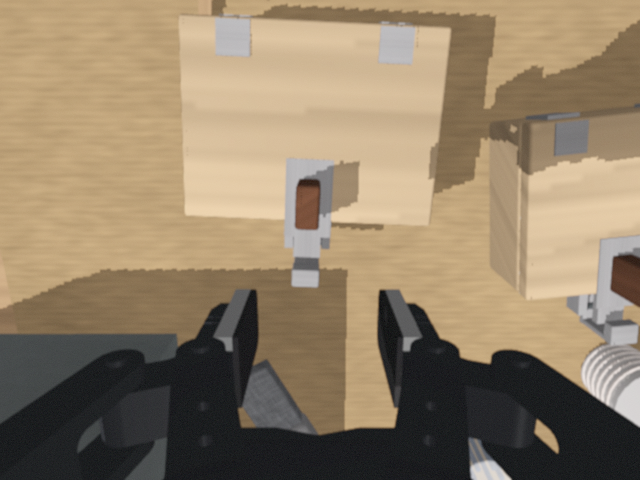

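Large grip is at (307,203) px and the lid is turned about -2.3°. I'll align, pinch and tug.

Emit:
{"op": "step_arm", "data": {"newtons": 50, "targets": [{"dp":[0.05,-0.02,0.06],"angular":[0,0,0.012],"fingers":0.5},{"dp":[0.105,-0.043,0.2],"angular":[0,0,0.012],"fingers":0.5},{"dp":[0.105,-0.043,0.35],"angular":[0,0,0.012],"fingers":0.5},{"dp":[0.105,-0.043,0.5],"angular":[0,0,0.012],"fingers":0.5},{"dp":[0.105,-0.043,0.58],"angular":[0,0,0.012],"fingers":0.5},{"dp":[0.105,-0.043,0.605],"angular":[0,0,0.012],"fingers":0.6},{"dp":[0.105,-0.043,0.605],"angular":[0,0,0.012],"fingers":1},{"dp":[0.105,-0.043,0.605],"angular":[0,0,0.012],"fingers":1}]}}

```text
time: 23.15
tool_pos: [586.9, 411.3, 79.0]
tcp_rot: [179.8, 0.0, -2.5]
ft_force: [-2.6, -11.7, -0.6]
finger_gap: 13.4
grip_force: 51.9
```

Emit:
{"op": "step_arm", "data": {"targets": [{"dp":[0,0,0],"angular":[0,0,0],"fingers":1},{"dp":[0,0,0],"angular":[0,0,0],"fingers":1},{"dp":[0.005,0,-0.01],"angular":[0,0,0],"fingers":1},{"dp":[0.005,0,-0.02],"angular":[0,0,0],"fingers":1},{"dp":[0.01,0,-0.03],"angular":[0,0,0],"fingers":1},{"dp":[0.012,0,-0.035],"angular":[0,0,0],"fingers":1},{"dp":[0.012,0,-0.035],"angular":[0,0,0],"fingers":1},{"dp":[0.012,0,-0.035],"angular":[0,0,0],"fingers":1}]}}

```text
time: 24.15
tool_pos: [589.5, 411.0, 84.9]
tcp_rot: [179.8, 0.0, -2.5]
ft_force: [1.8, -9.2, -6.6]
finger_gap: 13.5
grip_force: 50.8
```

Emit:
{"op": "step_arm", "data": {"targets": [{"dp":[0.002,0.01,-0.005],"angular":[0,0,0],"fingers":1},{"dp":[0.005,0.01,-0.01],"angular":[0,0,0],"fingers":1},{"dp":[0.005,0.01,-0.015],"angular":[0,0,0],"fingers":1},{"dp":[0.005,0.01,-0.015],"angular":[0,0,0],"fingers":1},{"dp":[0.005,0.01,-0.015],"angular":[0,0,0],"fingers":1},{"dp":[0.005,0.01,-0.015],"angular":[0,0,0],"fingers":1},{"dp":[0.005,0.01,-0.015],"angular":[0,0,0],"fingers":1},{"dp":[0.005,0.01,-0.015],"angular":[0,0,0],"fingers":1}]}}

```text
time: 25.15
tool_pos: [591.2, 410.9, 88.5]
tcp_rot: [180.0, -0.1, -2.4]
ft_force: [7.1, -1.5, -9.8]
finger_gap: 12.8
grip_force: 50.4
```

The large lid rises freely to 9.5 mm, so its catch is loose. I'll push it down until it snaps, then test it again.

Emit:
{"op": "step_arm", "data": {"targets": [{"dp":[-0.005,0,0.02],"angular":[0,0,0],"fingers":1},{"dp":[-0.01,0,0.035],"angular":[0,0,0],"fingers":1},{"dp":[-0.015,0,0.05],"angular":[0,0,0],"fingers":1},{"dp":[-0.015,0,0.06],"angular":[0,0,0],"fingers":1},{"dp":[-0.017,0,0.068],"angular":[0,0,0],"fingers":1},{"dp":[-0.017,0,0.07],"angular":[0,0,0],"fingers":1},{"dp":[-0.017,0,0.07],"angular":[0,0,0],"fingers":1},{"dp":[-0.017,0,0.07],"angular":[0,0,0],"fingers":1}]}}

```text
time: 26.15
tool_pos: [586.9, 411.3, 78.6]
tcp_rot: [180.0, -0.1, -2.4]
ft_force: [-12.3, -12.0, 16.9]
finger_gap: 13.5
grip_force: 54.2
```

Emit:
{"op": "step_arm", "data": {"targets": [{"dp":[0,0,-0.01],"angular":[0,0,0],"fingers":1},{"dp":[0,0,-0.02],"angular":[0,0,0],"fingers":1},{"dp":[0.005,0,-0.03],"angular":[0,0,0],"fingers":1},{"dp":[0.01,0,-0.04],"angular":[0,0,0],"fingers":1},{"dp":[0.01,0,-0.05],"angular":[0,0,0],"fingers":1},{"dp":[0.01,0,-0.055],"angular":[0,0,0],"fingers":1},{"dp":[0.01,0,-0.055],"angular":[0,0,0],"fingers":1},{"dp":[0.01,0,-0.055],"angular":[0,0,0],"fingers":1}]}}

```text
time: 27.15
tool_pos: [589.5, 411.0, 85.0]
tcp_rot: [180.0, -0.1, -2.4]
ft_force: [7.2, -4.9, -8.3]
finger_gap: 13.2
grip_force: 50.4
```

Emit:
{"op": "step_arm", "data": {"targets": [{"dp":[0.002,0,-0.005],"angular":[0,0,0],"fingers":1},{"dp":[0.005,0,-0.01],"angular":[0,0,0],"fingers":1},{"dp":[0.005,0,-0.015],"angular":[0,0,0],"fingers":1},{"dp":[0.005,0,-0.015],"angular":[0,0,0],"fingers":1},{"dp":[0.005,0,-0.015],"angular":[0,0,0],"fingers":1},{"dp":[0.005,0,-0.015],"angular":[0,0,0],"fingers":1},{"dp":[0.005,0,-0.015],"angular":[0,0,0],"fingers":1},{"dp":[0.005,0,-0.015],"angular":[0,0,0],"fingers":1}]}}

```text
time: 28.15
tool_pos: [590.8, 410.9, 87.9]
tcp_rot: [180.0, -0.1, -2.4]
ft_force: [7.3, -3.9, -10.8]
finger_gap: 12.8
grip_force: 50.1
```

Emit:
{"op": "step_arm", "data": {"targets": [{"dp":[-0.005,0,0.02],"angular":[0,0,0],"fingers":1},{"dp":[-0.01,0,0.035],"angular":[0,0,0],"fingers":1},{"dp":[-0.015,0,0.05],"angular":[0,0,0],"fingers":1},{"dp":[-0.02,0,0.065],"angular":[0,0,0],"fingers":1},{"dp":[-0.025,0,0.075],"angular":[0,0,0],"fingers":1},{"dp":[-0.025,0,0.08],"angular":[0,0,0],"fingers":1},{"dp":[-0.025,0,0.08],"angular":[0,0,0],"fingers":1},{"dp":[-0.025,0,0.08],"angular":[0,0,0],"fingers":1}]}}

```text
time: 29.15
tool_pos: [586.1, 411.4, 76.8]
tcp_rot: [180.0, -0.2, -2.4]
ft_force: [-8.1, -13.7, 17.0]
finger_gap: 13.3
grip_force: 54.2
```

Emit:
{"op": "step_arm", "data": {"targets": [{"dp":[0,0,-0.01],"angular":[0,0,0],"fingers":1},{"dp":[0.005,0,-0.025],"angular":[0,0,0],"fingers":1},{"dp":[0.01,0,-0.035],"angular":[0,0,0],"fingers":1},{"dp":[0.015,0,-0.045],"angular":[0,0,0],"fingers":1},{"dp":[0.015,0,-0.055],"angular":[0,0,0],"fingers":1},{"dp":[0.015,0,-0.06],"angular":[0,0,0],"fingers":1},{"dp":[0.015,0,-0.06],"angular":[0,0,0],"fingers":1},{"dp":[0.015,0,-0.06],"angular":[0,0,0],"fingers":1}]}}

```text
time: 30.15
tool_pos: [588.0, 411.0, 82.2]
tcp_rot: [179.9, -0.0, -2.4]
ft_force: [8.8, -2.1, -17.1]
finger_gap: 13.1
grip_force: 49.5
```

The large catch now holds at the 5 mm stop under 17 N. I'll lower, release, and head for the pots.

Emit:
{"op": "step_arm", "data": {"targets": [{"dp":[-0.005,0,0.02],"angular":[0,0,0],"fingers":1},{"dp":[-0.01,0,0.035],"angular":[0,0,0],"fingers":1},{"dp":[-0.01,0,0.04],"angular":[0,0,0],"fingers":1},{"dp":[-0.01,0,0.04],"angular":[0,0,0],"fingers":0.8},{"dp":[-0.01,0,0.04],"angular":[0,0,0],"fingers":0.5},{"dp":[-0.01,0,0.04],"angular":[0,0,0],"fingers":0.5},{"dp":[-0.01,0,-0.05],"angular":[0,0,0],"fingers":0.5},{"dp":[-0.01,0,-0.2],"angular":[0,0,0],"fingers":0.5}]}}

```text
time: 31.15
tool_pos: [584.8, 411.6, 124.4]
tcp_rot: [179.9, 0.1, -2.4]
ft_force: [0.6, 0.5, -0.3]
finger_gap: 42.6
grip_force: 0.0
```

Emit:
{"op": "step_arm", "data": {"targets": [{"dp":[0,0,-0.2],"angular":[0,0,0],"fingers":0.4},{"dp":[-0.1,0.1,-0.45],"angular":[0,0,-0.013],"fingers":0.2},{"dp":[-0.2,0.25,-0.7],"angular":[0,0,-0.013],"fingers":0},{"dp":[-0.28,0.45,-0.9],"angular":[0,0,-0.013],"fingers":0},{"dp":[-0.32,0.65,-1],"angular":[0,0,-0.013],"fingers":0},{"dp":[-0.35,0.85,-1],"angular":[0,0,-0.013],"fingers":0},{"dp":[-0.37,1,-1],"angular":[0,0,-0.013],"fingers":0},{"dp":[-0.37,1,-1],"angular":[0,0,-0.013],"fingers":0}]}}

```text
time: 32.15
tool_pos: [503.5, 213.6, 326.4]
tcp_rot: [-180.0, -0.2, -0.2]
ft_force: [0.2, -0.2, 0.3]
finger_gap: 85.9
grip_force: 0.0
```

Emit:
{"op": "step_arm", "data": {"targets": [{"dp":[-0.05,0.15,0],"angular":[0,0,0],"fingers":0},{"dp":[-0.1,0.3,0],"angular":[0,0,0],"fingers":0},{"dp":[-0.15,0.45,0],"angular":[0,0,0],"fingers":0},{"dp":[-0.2,0.6,0],"angular":[0,0,0],"fingers":0},{"dp":[-0.25,0.75,0],"angular":[0,0,0],"fingers":0},{"dp":[-0.3,0.9,0],"angular":[0,0,0],"fingers":0},{"dp":[-0.34,1,0],"angular":[0,0,0],"fingers":0},{"dp":[-0.34,1,0],"angular":[0,0,0],"fingers":0}]}}

```text
time: 33.15
tool_pos: [435.5, 14.8, 325.4]
tcp_rot: [-180.0, -0.1, -0.1]
ft_force: [-0.3, 0.2, -0.4]
finger_gap: 85.6
grip_force: 0.0
```

Emit:
{"op": "step_arm", "data": {"targets": [{"dp":[-0.05,0.15,0],"angular":[0,0,0],"fingers":0},{"dp":[-0.1,0.3,0],"angular":[0,0,0],"fingers":0},{"dp":[-0.15,0.45,0],"angular":[0,0,0],"fingers":0},{"dp":[-0.2,0.6,0],"angular":[0,0,0],"fingers":0},{"dp":[-0.25,0.75,0],"angular":[0,0,0],"fingers":0},{"dp":[-0.3,0.9,0],"angular":[0,0,0],"fingers":0},{"dp":[-0.34,1,0],"angular":[0,0,0],"fingers":0},{"dp":[-0.34,1,0],"angular":[0,0,0],"fingers":0}]}}

```text
time: 34.15
tool_pos: [367.6, -185.1, 324.7]
tcp_rot: [-180.0, -0.0, -0.1]
ft_force: [0.2, -0.3, -0.3]
finger_gap: 85.1
grip_force: 0.0
```

```bash
python3 - <<'E'
from h import *
s=sense();print(s['tool_pos'],s['tcp_rot'],s['ft_force'],s['finger_gap'])
E
```

```text
[ 367.5932786  -185.11174277  324.72324964] [-1.79997762e+02 -3.53041468e-02 -1.10869690e-01] [ 0.18762598 -0.3132999  -0.34833641] 85.12345955069429
```

Emit:
{"op": "step_arm", "data": {"targets": [{"dp":[0.05,0.08,0],"angular":[0,0,0],"fingers":0},{"dp":[0.1,0.15,0],"angular":[0,0,0],"fingers":0},{"dp":[0.15,0.22,0],"angular":[0,0,0],"fingers":0},{"dp":[0.15,0.22,0],"angular":[0,0,0],"fingers":0},{"dp":[0.15,0.22,0],"angular":[0,0,0],"fingers":0},{"dp":[0.15,0.22,0],"angular":[0,0,0],"fingers":0},{"dp":[0.15,0.22,0],"angular":[0,0,0],"fingers":0},{"dp":[0.15,0.22,0],"angular":[0,0,0],"fingers":0}]}}

```text
time: 35.15
tool_pos: [397.0, -228.8, 324.5]
tcp_rot: [180.0, -0.0, -0.0]
ft_force: [1.0, -0.9, 0.2]
finger_gap: 85.2
grip_force: 0.0
```

```bash
python3 - <<'E'
from h import *
s=sense();print(s['tool_pos'],s['tcp_rot'])
P=camera_params('wrist')
im=snapshot('wrist');cv2.imwrite('pics/w8.png',im)
for l,z in [('pot_a',0),('pot_a_bail',105),('rack_hook0',190)]:
  for r in pinpoint('wrist',l): print(l,round(r['conf'],2),np.round(r['at']),np.round(at_z(P,r['at'],z)[:2]))
snapshot('top');snapshot('scene')
for c in ['top','scene']:
  Q=camera_params(c)
  for l,z in [('pot_a',0),('pot_a_bail',105)]:
    for r in pinpoint(c,l): print(c,l,round(r['conf'],2),np.round(r['at']),np.round(at_z(Q,r['at'],z)[:2]))
E
```

```text
[ 397.02725403 -228.78525793  324.45140819] [ 1.79989240e+02 -1.72847643e-02 -3.58557820e-02]
pot_a 0.86 [217. 128.] [ 453. -122.]
pot_a 0.72 [434. 107.] [ 473. -348.]
pot_a 0.58 [330. 133.] [ 447. -241.]
pot_a_bail 0.64 [184. 131.] [ 453. -118.]
top pot_a 0.83 [425. 240.] [ 454. -246.]
top pot_a 0.58 [464. 234.] [ 471. -352.]
top pot_a 0.56 [380. 238.] [ 460. -122.]
top pot_a 0.53 [252. 170.] [643. 226.]
top pot_a_bail 0.83 [383. 240.] [ 452. -119.]
scene pot_a 0.62 [209. 345.] [ 480. -354.]
scene pot_a 0.55 [288. 293.] [ 450. -108.]
scene pot_a 0.33 [431. 260.] [594. 263.]
scene pot_a_bail 0.66 [282. 264.] [ 458. -124.]
scene pot_a_bail 0.16 [208. 344.] [ 576. -399.]
```

View pics/w8.png

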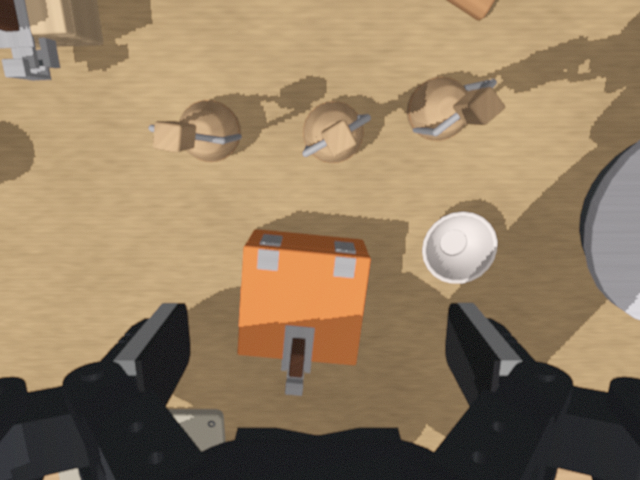

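The knock has already happened: the third pot moved from (434,-336) to about (473,-350) mm. The pots sit at (210,130), (335,130) and (440,108) px, and the orange decoy is at (305,300). I'll fit each bail's yaw.

```bash
cat >> h.py <<'E'
from scipy.optimize import minimize
def bail_pts(x,y,a,z0=0):
    yy=np.r_[np.full(12,-29.5),np.linspace(-29.5,0,15),np.linspace(0,29.5,15),np.full(12,29.5)]
    zz=np.r_[np.linspace(50,96,12),np.linspace(96,105,15),np.linspace(105,96,15),np.linspace(96,50,12)]
    c,s=np.cos(a),np.sin(a); return np.c_[x-s*yy,y+c*yy,zz+z0]
def block(x,y,a,z0=0):
    c,s=np.cos(a),np.sin(a)
    return np.array([[x+c*u-s*v,y+s*u+c*v,z+z0] for z in (106,148) for u in(-10,10) for v in (-10,10)])
def projs(P,X):
    f=240/np.tan(np.radians(P['vfov'])/2); c=X@np.array(P['R']).T+np.array(P['t'])
    return np.c_[P['cx']+f*c[:,0]/c[:,2],P['cy']+f*c[:,1]/c[:,2]]
def fit(im,P,x0,y0):
    u0=proj(P,[x0,y0,60]); I=im.astype(float)
    g=((I[:,:,0]>I[:,:,2]*0.88)&(I.max(2)>90)).astype('u1')   # grey wire
    w=np.zeros_like(g); cv2.circle(w,tuple(int(v) for v in u0),75,1,-1); g&=w
    dt=np.minimum(cv2.distanceTransform(1-g,cv2.DIST_L2,5),12); gy,gx=np.nonzero(g)
    def cost(p):
        q=projs(P,bail_pts(p[0],p[1],p[2])); hull=cv2.convexHull(projs(P,block(*p)).astype(np.float32))
        k=[i for i,v in enumerate(q) if cv2.pointPolygonTest(hull,(float(v[0]),float(v[1])),False)<0]
        qi=q[k]; m=dt[np.clip(qi[:,1],0,479).astype(int),np.clip(qi[:,0],0,639).astype(int)].mean()
        D=np.hypot(gx[:,None]-q[:,0],gy[:,None]-q[:,1]).min(1); return m+np.minimum(D,8).mean()*.7
    best=min((minimize(cost,[x0,y0,a],method='Nelder-Mead',options=dict(initial_simplex=[[x0,y0,a],[x0+6,y0,a],[x0,y0+6,a],[x0,y0,a+.2]])) for a in np.radians(np.arange(-90,90,15))),key=lambda r:r.fun)
    return best.x,best.fun,g
E
python3 - <<'E'
from h import *
P=camera_params('wrist'); im=cv2.imread('pics/w8.png'); o=im.copy()
for x,y in [(453,-121),(449,-242),(472,-350)]:
    p,c,g=fit(im,P,x,y); print(np.round(p[:2],1),round(np.degrees(p[2]),1),round(c,2),g.sum())
    for q in projs(P,bail_pts(*p)): cv2.circle(o,tuple(q.astype(int)),1,(0,0,255),-1)
    for q in projs(P,block(*p)): cv2.circle(o,tuple(q.astype(int)),2,(255,0,0),-1)
cv2.imwrite('pics/w8f.png',cv2.resize(o[60:180,120:520],(800,240)))
E
```

```text
[ 449.9 -119.2] -10.0 1.32 251
[ 449.1 -243.6] 29.5 1.26 330
[ 471.1 -347.2] 42.7 1.5 467
```

View pics/w8f.png

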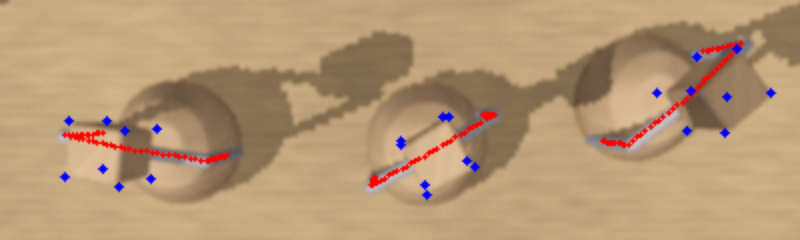

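Fits sit well on all three bails: pot 1 (450,-119) at -10°, pot 2 (449,-243) at 29°, pot 3 (471,-347) at 43°. Pot 1 goes first, to the +y hook.

Emit:
{"op": "step_arm", "data": {"targets": [{"dp":[0.04,-0.08,0],"angular":[0,0,0.01],"fingers":0.4},{"dp":[0.1,-0.2,0.05],"angular":[0,0,0.02],"fingers":0.4},{"dp":[0.17,-0.35,0.15],"angular":[0,0,0.04],"fingers":0.4},{"dp":[0.23,-0.47,0.3],"angular":[0,0,0.056],"fingers":0.4},{"dp":[0.265,-0.53,0.5],"angular":[0,0,0.056],"fingers":0.4},{"dp":[0.265,-0.547,0.65],"angular":[0,0,0.056],"fingers":0.4},{"dp":[0.265,-0.547,0.7],"angular":[0,0,0.056],"fingers":0.4},{"dp":[0.265,-0.547,0.7],"angular":[0,0,0.056],"fingers":0.4}]}}

```text
time: 36.65
tool_pos: [450.0, -119.7, 184.3]
tcp_rot: [-180.0, 0.0, -10.1]
ft_force: [0.9, 0.5, -0.6]
finger_gap: 51.2
grip_force: 0.0
```

```bash
python3 - <<'E'
from h import *
s=sense();print(s['tool_pos'],s['tcp_rot'],s['finger_gap'])
P=camera_params('wrist')
im=snapshot('wrist');p,c,g=fit(im,P,450,-119);print(np.round(p[:2],1),np.degrees(p[2]),c)
o=im.copy()
for q in projs(P,bail_pts(*p)): cv2.circle(o,tuple(q.astype(int)),1,(0,0,255),-1)
for q in projs(P,block(*p)): cv2.circle(o,tuple(q.astype(int)),2,(255,0,0),-1)
cv2.imwrite('pics/w9.png',o)
E
```

```text
[ 449.9733739  -119.68818561  184.33161511] [-1.79995969e+02  3.73162142e-02 -1.01276989e+01] 51.15839152379742
[ 450.7 -116.9] -10.81055856757209 2.1156610196198025
```

View pics/w9.png

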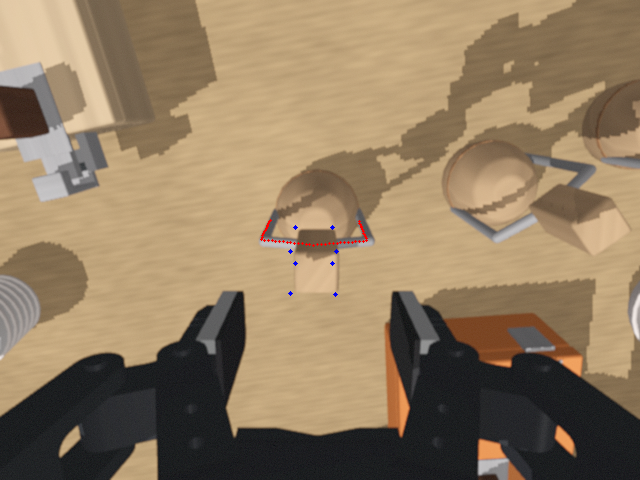

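The block at (317,265) px is centred between the fingers and square to them. I'll descend, grip and lift.

Emit:
{"op": "step_arm", "data": {"newtons": 60, "targets": [{"dp":[0,0,0.08],"angular":[0,0,0],"fingers":0.4},{"dp":[0,0,0.2],"angular":[0,0,0],"fingers":0.4},{"dp":[0,0,0.3],"angular":[0,0,0],"fingers":0.4},{"dp":[0,0,0.36],"angular":[0,0,0],"fingers":0.4},{"dp":[0,0,0.36],"angular":[0,0,0],"fingers":0.6},{"dp":[0,0,0.36],"angular":[0,0,0],"fingers":1},{"dp":[0,0,0.36],"angular":[0,0,0],"fingers":1},{"dp":[0,0,0.36],"angular":[0,0,0],"fingers":1}]}}

```text
time: 37.7
tool_pos: [450.7, -119.8, 113.1]
tcp_rot: [180.0, -0.1, -10.1]
ft_force: [0.2, 0.3, 3.0]
finger_gap: 19.0
grip_force: 59.0
```

Emit:
{"op": "step_arm", "data": {"targets": [{"dp":[0,0,0],"angular":[0,0,0],"fingers":1},{"dp":[0,0,-0.05],"angular":[0,0,0],"fingers":1},{"dp":[0,0,-0.15],"angular":[0,0,0],"fingers":1},{"dp":[0,0,-0.3],"angular":[0,0,0.03],"fingers":1},{"dp":[0,0,-0.45],"angular":[0,0,0.06],"fingers":1},{"dp":[0,0,-0.55],"angular":[0,0,0.092],"fingers":1},{"dp":[0,0,-0.58],"angular":[0,0,0.092],"fingers":1},{"dp":[0,0,-0.58],"angular":[0,0,0.092],"fingers":1}]}}

```text
time: 38.7
tool_pos: [450.1, -119.5, 228.2]
tcp_rot: [180.0, 0.0, -26.6]
ft_force: [-0.0, 0.5, -0.9]
finger_gap: 19.0
grip_force: 58.7
```

Emit:
{"op": "step_arm", "data": {"targets": [{"dp":[0.05,-0.02,0],"angular":[0,0,0],"fingers":1},{"dp":[0.15,-0.06,0],"angular":[0,0,0],"fingers":1},{"dp":[0.25,-0.1,0],"angular":[0,0,0],"fingers":1},{"dp":[0.35,-0.15,0],"angular":[0,0,0],"fingers":1},{"dp":[0.43,-0.19,0],"angular":[0,0,0],"fingers":1},{"dp":[0.475,-0.213,0],"angular":[0,0,0],"fingers":1},{"dp":[0.475,-0.213,0],"angular":[0,0,0],"fingers":1},{"dp":[0.475,-0.213,0],"angular":[0,0,0],"fingers":1}]}}

```text
time: 39.7
tool_pos: [553.7, -124.1, 227.9]
tcp_rot: [180.0, 0.0, -26.7]
ft_force: [0.2, -0.5, -1.5]
finger_gap: 19.3
grip_force: 58.7
```

```bash
python3 - <<'E'
from h import *
s=sense();print(s['tool_pos'],s['tcp_rot'],s['finger_gap'])
P=camera_params('wrist')
im=snapshot('wrist')
for r in pinpoint('wrist','rack_hook0'): print(round(r['conf'],2),np.round(r['at']),np.round(at_z(P,r['at'],190)[:2]))
im0=im.copy()
for h in [(652.6,-173),(610,-258),(567.4,-343)]: cv2.circle(im,tuple(int(v) for v in proj(P,[*h,190])),3,(0,0,255),-1)
cv2.imwrite('pics/w10.png',im)
snapshot('top')
Q=camera_params('top')
for r in pinpoint('top','rack_hook0'): print('top',round(r['conf'],2),np.round(r['at']),np.round(at_z(Q,r['at'],190)[:2]))
E
```

```text
[ 553.70469756 -124.10236568  227.9214243 ] [ 1.79987859e+02  4.66106041e-02 -2.66671010e+01] 19.331825370664202
0.77 [552.   8.] [ 609. -251.]
0.7 [144. 431.] [518.  -9.]
```

View pics/w10.png

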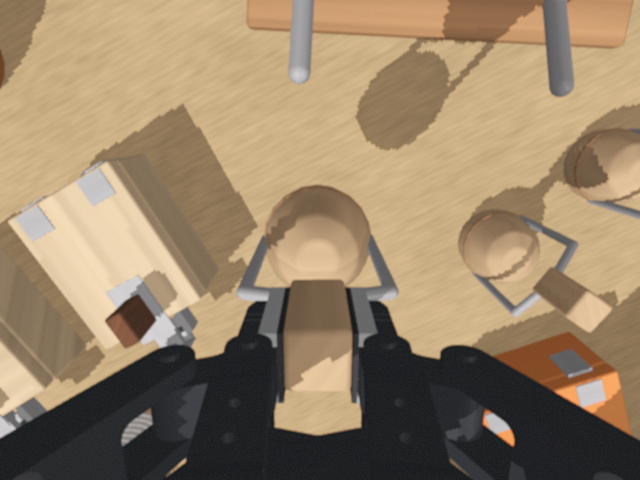

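```bash
python3 - <<'E'
from h import *
P=camera_params('wrist')
t2=at_z(P,(299,72),208)[:2];t1=at_z(P,(561,86),208)[:2];print(t2,t1,np.linalg.norm(t2-t1))
v=t2-t1;a=np.arctan2(-v[0],v[1]);print(np.degrees(a))
ux=np.array([np.cos(a),np.sin(a)])
for t in(t2,t1,2*t1-t2): print('seat',t+32*ux)
E
```

```text
[ 630.23385942 -154.63453117] [ 583.9200793  -236.18650017] 93.78533935406335
-29.59246435773231
seat [ 658.05977578 -170.43701132]
seat [ 611.74599566 -251.98898033]
seat [ 565.43221554 -333.54094933]
```

Hook tips are at (299,74) and (561,88) px, which gives a rack yaw of about -29.5° and the +y hook's seat at (658,-171). I'll move in over the hook.

Emit:
{"op": "step_arm", "data": {"targets": [{"dp":[0.03,-0.02,-0.015],"angular":[0,0,0.016],"fingers":1},{"dp":[0.1,-0.02,-0.015],"angular":[0,0,0.016],"fingers":1},{"dp":[0.2,-0.02,-0.015],"angular":[0,0,0.016],"fingers":1},{"dp":[0.3,-0.02,-0.015],"angular":[0,0,0.016],"fingers":1},{"dp":[0.4,-0.02,-0.015],"angular":[0,0,0.016],"fingers":1},{"dp":[0.5,-0.02,-0.015],"angular":[0,0,0.016],"fingers":1},{"dp":[0.568,-0.02,-0.015],"angular":[0,0,0.016],"fingers":1},{"dp":[0.568,-0.02,-0.015],"angular":[0,0,0.016],"fingers":1}]}}

```text
time: 40.9
tool_pos: [657.6, -171.9, 231.0]
tcp_rot: [180.0, 0.0, -29.6]
ft_force: [0.0, 0.2, -1.1]
finger_gap: 19.6
grip_force: 58.7
```

Emit:
{"op": "step_arm", "data": {"targets": [{"dp":[0,0,0],"angular":[0,0,0],"fingers":1},{"dp":[0,0,0.03],"angular":[0,0,0],"fingers":1},{"dp":[0,0,0.06],"angular":[0,0,0],"fingers":1},{"dp":[0,0,0.09],"angular":[0,0,0],"fingers":1},{"dp":[0,0,0.11],"angular":[0,0,0],"fingers":1},{"dp":[0,0,0.12],"angular":[0,0,0],"fingers":1},{"dp":[0,0,0.125],"angular":[0,0,0],"fingers":1},{"dp":[0,0,0.125],"angular":[0,0,0],"fingers":1}]}}

```text
time: 41.9
tool_pos: [657.6, -171.6, 206.4]
tcp_rot: [-180.0, -0.0, -29.6]
ft_force: [0.1, 0.2, -1.1]
finger_gap: 19.4
grip_force: 58.7
```

```bash
python3 - <<'E'
from h import *
s=sense();print(s['tool_pos'],s['tcp_rot'],s['ft_force'])
P=camera_params('wrist')
im=snapshot('wrist');im2=snapshot('scene')
cv2.imwrite('pics/w11.png',np.hstack([im[100:480,100:540],cv2.resize(im2[180:370,140:320],(360,380))]))
E
```

```text
[ 657.55236419 -171.62226838  206.44444398] [-1.79998749e+02 -1.37274296e-02 -2.95591353e+01] [ 0.07942093  0.22403589 -1.12341953]
```

View pics/w11.png

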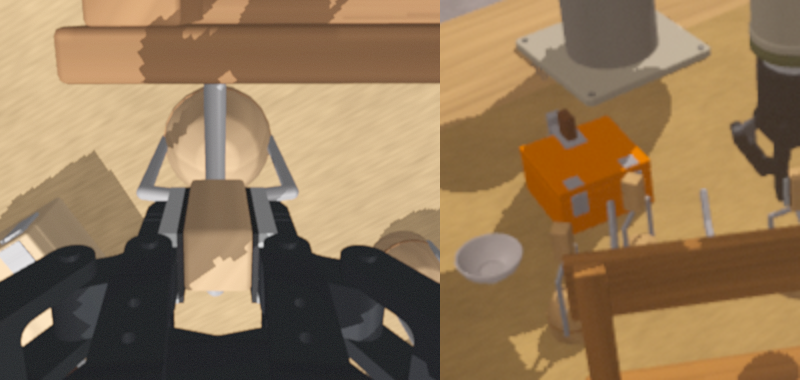

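The hook bar passes under the bail, centred. I'll lower the last few millimetres, release, and back off upward.

Emit:
{"op": "step_arm", "data": {"targets": [{"dp":[0,0,0.005],"angular":[0,0,0],"fingers":1},{"dp":[0,0,0.01],"angular":[0,0,0],"fingers":1},{"dp":[0,0,0.0125],"angular":[0,0,0],"fingers":1},{"dp":[0,0,0.0125],"angular":[0,0,0],"fingers":1},{"dp":[0,0,0.0125],"angular":[0,0,0],"fingers":1},{"dp":[0,0,0.0125],"angular":[0,0,0],"fingers":1},{"dp":[0,0,0.0125],"angular":[0,0,0],"fingers":1},{"dp":[0,0,0.0125],"angular":[0,0,0],"fingers":1}]}}

```text
time: 43.0
tool_pos: [657.9, -171.8, 205.5]
tcp_rot: [-180.0, -0.1, -29.6]
ft_force: [-2.9, -0.3, 6.1]
finger_gap: 19.5
grip_force: 59.8
```

Emit:
{"op": "step_arm", "data": {"targets": [{"dp":[0,0,0],"angular":[0,0,0],"fingers":0.8},{"dp":[0,0,0],"angular":[0,0,0],"fingers":0.6},{"dp":[0,0,0],"angular":[0,0,0],"fingers":0.5},{"dp":[0,0,-0.02],"angular":[0,0,0],"fingers":0.5},{"dp":[0,0,-0.1],"angular":[0,0,0],"fingers":0.5},{"dp":[0,0,-0.25],"angular":[0,0,0],"fingers":0.5},{"dp":[0,0,-0.4],"angular":[0,0,0],"fingers":0.5},{"dp":[0,0,-0.45],"angular":[0,0,0],"fingers":0.5}]}}

```text
time: 44.0
tool_pos: [658.6, -171.9, 298.0]
tcp_rot: [-179.9, -0.3, -29.6]
ft_force: [0.3, -0.5, 0.1]
finger_gap: 42.6
grip_force: 0.0
```

Emit:
{"op": "step_arm", "data": {"targets": [{"dp":[-0.05,0.06,0],"angular":[0,0,-0.05],"fingers":0.4},{"dp":[-0.15,0.17,0],"angular":[0,0,-0.1],"fingers":0.4},{"dp":[-0.28,0.32,0],"angular":[0,0,-0.15],"fingers":0.4},{"dp":[-0.42,0.47,0],"angular":[0,0,-0.2],"fingers":0.4},{"dp":[-0.55,0.62,0.05],"angular":[0,0,-0.25],"fingers":0.4},{"dp":[-0.67,0.75,0.15],"angular":[0,0,-0.3],"fingers":0.4},{"dp":[-0.73,0.83,0.25],"angular":[0,0,-0.328],"fingers":0.4},{"dp":[-0.73,0.83,0.35],"angular":[0,0,-0.328],"fingers":0.4}]}}

```text
time: 45.0
tool_pos: [447.7, -244.4, 223.1]
tcp_rot: [180.0, -0.0, 29.4]
ft_force: [0.7, -0.1, -0.3]
finger_gap: 51.4
grip_force: 0.0
```

```bash
python3 - <<'E'
from h import *
s=sense();print(s['tool_pos'],s['tcp_rot'],s['ft_force'],s['finger_gap'])
P=camera_params('wrist')
im=snapshot('wrist');im2=snapshot('scene')
p,c,g=fit(im,P,449,-243.5);print(np.round(p[:2],1),np.degrees(p[2]),c)
for q in projs(P,bail_pts(*p)): cv2.circle(im,tuple(q.astype(int)),1,(0,0,255),-1)
cv2.imwrite('pics/w12.png',np.hstack([im[100:480,100:540],cv2.resize(im2[240:430,200:380],(360,380))]))
E
```

```text
[ 447.72957754 -244.4094404   223.05499965] [ 1.79983000e+02 -2.40047875e-03  2.93574309e+01] [ 0.74053029 -0.11120984 -0.34591613] 51.36911227098576
[ 448.  -241.8] 28.774412350045495 1.950942047669704
```

View pics/w12.png

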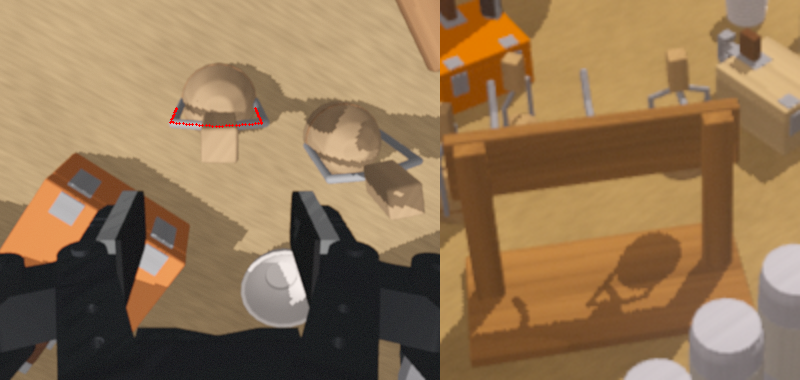

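Pot 1 hangs on its hook in the scene view. Pot 2's block at (319,245) px is centred between the fingers. I'll grip it.

Emit:
{"op": "step_arm", "data": {"newtons": 60, "targets": [{"dp":[0.005,0,0.1],"angular":[0,0,0],"fingers":0.4},{"dp":[0.005,0,0.25],"angular":[0,0,0],"fingers":0.4},{"dp":[0.005,0,0.4],"angular":[0,0,0],"fingers":0.4},{"dp":[0.005,0,0.5],"angular":[0,0,0],"fingers":0.4},{"dp":[0.005,0,0.55],"angular":[0,0,0],"fingers":0.4},{"dp":[0.005,0,0.552],"angular":[0,0,0],"fingers":0.7},{"dp":[0.005,0,0.552],"angular":[0,0,0],"fingers":1},{"dp":[0.005,0,0.552],"angular":[0,0,0],"fingers":1}]}}

```text
time: 46.1
tool_pos: [450.1, -243.8, 114.4]
tcp_rot: [179.9, -0.0, 29.5]
ft_force: [-0.2, 0.1, -1.6]
finger_gap: 19.1
grip_force: 60.0
```

Emit:
{"op": "step_arm", "data": {"targets": [{"dp":[0,0,0],"angular":[0,0,0],"fingers":1},{"dp":[0,0,0],"angular":[0,0,0],"fingers":1},{"dp":[0,0,-0.1],"angular":[0,0,0],"fingers":1},{"dp":[0,0,-0.25],"angular":[0,0,0],"fingers":1},{"dp":[0,0,-0.4],"angular":[0,0,0.05],"fingers":1},{"dp":[0,0,-0.55],"angular":[0,0,0.1],"fingers":1},{"dp":[0,0,-0.65],"angular":[0,0,0.15],"fingers":1},{"dp":[0,0,-0.65],"angular":[0,0,0.15],"fingers":1}]}}

```text
time: 47.1
tool_pos: [450.2, -244.0, 245.1]
tcp_rot: [179.9, -0.2, 2.5]
ft_force: [0.1, 0.5, -1.4]
finger_gap: 19.1
grip_force: 60.1
```

Emit:
{"op": "step_arm", "data": {"targets": [{"dp":[0.03,-0.02,0],"angular":[0,0,0.04],"fingers":1},{"dp":[0.1,-0.07,0],"angular":[0,0,0.08],"fingers":1},{"dp":[0.17,-0.12,0],"angular":[0,0,0.12],"fingers":1},{"dp":[0.24,-0.17,0],"angular":[0,0,0.16],"fingers":1},{"dp":[0.31,-0.222,0.04],"angular":[0,0,0.178],"fingers":1},{"dp":[0.31,-0.222,0.07],"angular":[0,0,0.178],"fingers":1},{"dp":[0.31,-0.222,0.07],"angular":[0,0,0.178],"fingers":1},{"dp":[0.31,-0.222,0.07],"angular":[0,0,0.178],"fingers":1}]}}

```text
time: 48.1
tool_pos: [509.0, -196.8, 229.2]
tcp_rot: [180.0, 0.0, -29.5]
ft_force: [-0.3, -0.7, -1.1]
finger_gap: 19.4
grip_force: 60.0
```

```bash
python3 - <<'E'
from h import *
s=sense();print(s['tool_pos'],s['tcp_rot'],s['ft_force'],s['finger_gap'])
P=camera_params('wrist');im=snapshot('wrist')
print('expected tips',[np.round(proj(P,[x-32*.87,y+32*.494,208])) for x,y in [(657.7,-171.7),(610.8,-254.3),(564,-337)]])
I=im.astype(float);g=((I[:,:,0]>I[:,:,2]*0.88)&(I.max(2)>60)).astype('u1');g[180:]=0
n,lab,st,ce=cv2.connectedComponentsWithStats(g)
for i in range(1,n):
    if st[i,4]>100: print(st[i])
E
```

```text
[ 508.96638732 -196.82014729  229.17025904] [ 1.79988086e+02  2.39391666e-02 -2.95006612e+01] [-0.31652976 -0.73050901 -1.0748182 ] 19.375095124630256
expected tips [array([50., 63.]), array([318.,  63.]), array([587.,  63.])]
[  22    0   55   76 1968]
[160   0  40  27 421]
[ 304    0   21   75 1468]
[ 558    0   33   75 1765]
[522 107  61  32 630]
```

Hook 1's tip is at (314,70) px, on the tool's line. I'll go in and lower.

Emit:
{"op": "step_arm", "data": {"targets": [{"dp":[0.03,0,-0.01],"angular":[0,0,0],"fingers":1},{"dp":[0.1,0,-0.01],"angular":[0,0,0],"fingers":1},{"dp":[0.2,0,-0.01],"angular":[0,0,0],"fingers":1},{"dp":[0.3,0,-0.01],"angular":[0,0,0],"fingers":1},{"dp":[0.4,0,-0.01],"angular":[0,0,0],"fingers":1},{"dp":[0.5,0,-0.01],"angular":[0,0,0],"fingers":1},{"dp":[0.58,0,-0.01],"angular":[0,0,0],"fingers":1},{"dp":[0.58,0,-0.01],"angular":[0,0,0],"fingers":1}]}}

```text
time: 49.15
tool_pos: [611.0, -254.4, 231.2]
tcp_rot: [180.0, -0.0, -29.6]
ft_force: [-0.5, 0.1, -1.3]
finger_gap: 19.0
grip_force: 60.0
```

Emit:
{"op": "step_arm", "data": {"targets": [{"dp":[0,0,0],"angular":[0,0,0],"fingers":1},{"dp":[0,0,0.03],"angular":[0,0,0],"fingers":1},{"dp":[0,0,0.06],"angular":[0,0,0],"fingers":1},{"dp":[0,0,0.09],"angular":[0,0,0],"fingers":1},{"dp":[0,0,0.11],"angular":[0,0,0],"fingers":1},{"dp":[0,0,0.125],"angular":[0,0,0],"fingers":1},{"dp":[0,0,0.13],"angular":[0,0,0],"fingers":1},{"dp":[0,0,0.13],"angular":[0,0,0],"fingers":1}]}}

```text
time: 50.15
tool_pos: [611.2, -253.9, 206.9]
tcp_rot: [-180.0, -0.2, -29.6]
ft_force: [1.0, 0.1, 4.8]
finger_gap: 19.2
grip_force: 61.0
```

Emit:
{"op": "step_arm", "data": {"targets": [{"dp":[0,0,0],"angular":[0,0,0],"fingers":0.8},{"dp":[0,0,0],"angular":[0,0,0],"fingers":0.6},{"dp":[0,0,0],"angular":[0,0,0],"fingers":0.5},{"dp":[0,0,-0.02],"angular":[0,0,0],"fingers":0.5},{"dp":[0,0,-0.1],"angular":[0,0,0],"fingers":0.5},{"dp":[0,0,-0.25],"angular":[0,0,0],"fingers":0.5},{"dp":[0,0,-0.4],"angular":[0,0,0],"fingers":0.5},{"dp":[0,0,-0.45],"angular":[0,0,0],"fingers":0.5}]}}

```text
time: 51.15
tool_pos: [611.5, -254.2, 299.5]
tcp_rot: [-180.0, -0.3, -29.6]
ft_force: [-0.1, 0.3, 0.3]
finger_gap: 42.4
grip_force: 0.0
```

Emit:
{"op": "step_arm", "data": {"targets": [{"dp":[-0.03,0.06,0],"angular":[0,0,-0.055],"fingers":0.4},{"dp":[-0.09,0.17,0],"angular":[0,0,-0.11],"fingers":0.4},{"dp":[-0.15,0.3,0],"angular":[0,0,-0.165],"fingers":0.4},{"dp":[-0.22,0.43,0],"angular":[0,0,-0.22],"fingers":0.4},{"dp":[-0.28,0.55,0.05],"angular":[0,0,-0.275],"fingers":0.4},{"dp":[-0.34,0.67,0.15],"angular":[0,0,-0.33],"fingers":0.4},{"dp":[-0.38,0.75,0.25],"angular":[0,0,-0.385],"fingers":0.4},{"dp":[-0.38,0.75,0.35],"angular":[0,0,-0.402],"fingers":0.4}]}}

```text
time: 52.15
tool_pos: [469.0, -347.3, 224.5]
tcp_rot: [-180.0, 0.0, 42.9]
ft_force: [0.1, -0.4, 0.2]
finger_gap: 51.0
grip_force: 0.0
```

```bash
python3 - <<'E'
from h import *
import time
s=sense();print(s['tool_pos'],s['tcp_rot'],s['ft_force'],s['finger_gap'])
P=camera_params('wrist')
im=snapshot('wrist');cv2.imwrite('pics/w13.png',im)
p,c,g=fit(im,P,471,-347);print(np.round(p[:2],1),np.degrees(p[2]),c)
for r in pinpoint('wrist','pot_a')+pinpoint('wrist','pot_a_bail'): print(round(r['conf'],2),np.round(r['at']),np.round(at_z(P,r['at'],0)[:2]),np.round(at_z(P,r['at'],105)[:2]))
# wire extent in tool-lateral direction (columns) for wire pixels
gy,gx=np.nonzero(g);print('wire cols',gx.min(),gx.max(),gy.min(),gy.max())
E
```

```text
[ 468.99284158 -347.33169769  224.47522949] [-1.79969715e+02  2.00079058e-02  4.29059934e+01] [ 0.09801362 -0.41877372  0.22138202] 50.97344667546736
[ 471.3 -348.3] 42.16423731697911 1.7195050431844603
0.61 [322. 195.] [ 473. -347.] [ 486. -334.]
wire cols 274 372 200 230
```

Emit:
{"op": "step_arm", "data": {"newtons": 60, "targets": [{"dp":[0.007,0.01,0.1],"angular":[0,0,0],"fingers":0.4},{"dp":[0.007,0.01,0.25],"angular":[0,0,0],"fingers":0.4},{"dp":[0.007,0.01,0.4],"angular":[0,0,0],"fingers":0.4},{"dp":[0.007,0.01,0.5],"angular":[0,0,0],"fingers":0.4},{"dp":[0.007,0.01,0.555],"angular":[0,0,0],"fingers":0.4},{"dp":[0.007,0.01,0.56],"angular":[0,0,0],"fingers":0.7},{"dp":[0.007,0.01,0.56],"angular":[0,0,0],"fingers":1},{"dp":[0.007,0.01,0.56],"angular":[0,0,0],"fingers":1}]}}

```text
time: 53.3
tool_pos: [473.1, -347.5, 114.4]
tcp_rot: [179.9, -0.0, 42.8]
ft_force: [-0.6, -0.3, -1.7]
finger_gap: 19.3
grip_force: 61.7
```

Emit:
{"op": "step_arm", "data": {"targets": [{"dp":[0,0,0],"angular":[0,0,0],"fingers":1},{"dp":[0,0,0],"angular":[0,0,0],"fingers":1},{"dp":[0,0,-0.1],"angular":[0,0,0],"fingers":1},{"dp":[0,0,-0.25],"angular":[0,0,0],"fingers":1},{"dp":[0,0,-0.4],"angular":[0,0,0.05],"fingers":1},{"dp":[0,0,-0.55],"angular":[0,0,0.1],"fingers":1},{"dp":[0,0,-0.6],"angular":[0,0,0.15],"fingers":1},{"dp":[0,0,-0.6],"angular":[0,0,0.2],"fingers":1}]}}

```text
time: 54.3
tool_pos: [473.3, -347.7, 236.5]
tcp_rot: [179.9, -0.1, 6.5]
ft_force: [-0.3, 0.6, -1.2]
finger_gap: 19.2
grip_force: 61.7
```

Emit:
{"op": "step_arm", "data": {"targets": [{"dp":[0,-0.04,0],"angular":[0,0,0.05],"fingers":1},{"dp":[0,-0.1,0],"angular":[0,0,0.1],"fingers":1},{"dp":[0,-0.17,0],"angular":[0,0,0.15],"fingers":1},{"dp":[-0.008,-0.24,0],"angular":[0,0,0.2],"fingers":1},{"dp":[-0.008,-0.3,0],"angular":[0,0,0.2],"fingers":1},{"dp":[-0.008,-0.34,0.025],"angular":[0,0,0.2],"fingers":1},{"dp":[-0.008,-0.34,0.025],"angular":[0,0,0.2],"fingers":1},{"dp":[-0.008,-0.34,0.025],"angular":[0,0,0.2],"fingers":1}]}}

```text
time: 55.3
tool_pos: [463.0, -280.0, 228.3]
tcp_rot: [180.0, 0.0, -29.1]
ft_force: [0.1, -0.5, -2.2]
finger_gap: 19.0
grip_force: 61.7
```

```bash
python3 - <<'E'
from h import *
s=sense();print(s['tool_pos'],s['tcp_rot'],s['ft_force'],s['finger_gap'])
P=camera_params('wrist');im=snapshot('wrist')
print('expected tips',[np.round(proj(P,[x-32*.87,y+32*.494,208])) for x,y in [(610.8,-254.3),(563.9,-337)]])
I=im.astype(float);g=((I[:,:,0]>I[:,:,2]*0.88)&(I.max(2)>60)).astype('u1');g[180:]=0
n,lab,st,ce=cv2.connectedComponentsWithStats(g)
for i in range(1,n):
    if st[i,4]>100:
        b=st[i,1]+st[i,3]; rows=lab[max(0,b-25):b]==i; print(st[i],'tip col',np.nonzero(rows)[1].mean())
E
```

```text
[ 463.00191416 -279.98620213  228.34428425] [ 1.79991643e+02  6.10389029e-03 -2.91384970e+01] [ 0.14249003 -0.54782169 -2.15139735] 19.037735607647114
expected tips [array([51., 64.]), array([320.,  66.])]
[   9    0   71   76 2129] tip col 51.40418118466899
[154   0  49  35 566] tip col 186.2921052631579
[ 306    0   21   77 1483] tip col 315.6214442013129
[  0   8  31  18 317] tip col 13.870662460567823
[ 625   77   15  103 1142] tip col 633.8303249097473
```

Emit:
{"op": "step_arm", "data": {"targets": [{"dp":[0.03,-0.005,-0.014],"angular":[0,0,0.003],"fingers":1},{"dp":[0.1,-0.005,-0.014],"angular":[0,0,0.003],"fingers":1},{"dp":[0.2,-0.005,-0.014],"angular":[0,0,0.003],"fingers":1},{"dp":[0.3,-0.005,-0.014],"angular":[0,0,0.003],"fingers":1},{"dp":[0.4,-0.005,-0.014],"angular":[0,0,0.003],"fingers":1},{"dp":[0.5,-0.005,-0.014],"angular":[0,0,0.003],"fingers":1},{"dp":[0.578,-0.005,-0.014],"angular":[0,0,0.003],"fingers":1},{"dp":[0.578,-0.005,-0.014],"angular":[0,0,0.003],"fingers":1}]}}

```text
time: 56.35
tool_pos: [565.1, -335.9, 230.7]
tcp_rot: [-180.0, 0.0, -29.8]
ft_force: [-0.6, 0.4, -1.3]
finger_gap: 19.1
grip_force: 61.7
```

Emit:
{"op": "step_arm", "data": {"targets": [{"dp":[0,0,0],"angular":[0,0,0],"fingers":1},{"dp":[0,0,0.03],"angular":[0,0,0],"fingers":1},{"dp":[0,0,0.06],"angular":[0,0,0],"fingers":1},{"dp":[0,0,0.09],"angular":[0,0,0],"fingers":1},{"dp":[0,0,0.11],"angular":[0,0,0],"fingers":1},{"dp":[0,0,0.125],"angular":[0,0,0],"fingers":1},{"dp":[0,0,0.13],"angular":[0,0,0],"fingers":1},{"dp":[0,0,0.13],"angular":[0,0,0],"fingers":1}]}}

```text
time: 57.35
tool_pos: [565.4, -336.1, 207.5]
tcp_rot: [180.0, -0.2, -29.7]
ft_force: [-0.4, 0.0, 6.4]
finger_gap: 19.2
grip_force: 63.1
```

Seated at 6 N. I'll release, rise, back clear, and verify.

Emit:
{"op": "step_arm", "data": {"targets": [{"dp":[0,0,0],"angular":[0,0,0],"fingers":0.8},{"dp":[0,0,0],"angular":[0,0,0],"fingers":0.6},{"dp":[0,0,0],"angular":[0,0,0],"fingers":0.5},{"dp":[0,0,-0.02],"angular":[0,0,0],"fingers":0.5},{"dp":[0,0,-0.1],"angular":[0,0,0],"fingers":0.5},{"dp":[0,0,-0.25],"angular":[0,0,0],"fingers":0.5},{"dp":[0,0,-0.4],"angular":[0,0,0],"fingers":0.5},{"dp":[0,0,-0.45],"angular":[0,0,0],"fingers":0.5}]}}

```text
time: 58.35
tool_pos: [565.4, -336.0, 299.2]
tcp_rot: [180.0, -0.3, -29.7]
ft_force: [0.2, 0.5, -0.8]
finger_gap: 42.6
grip_force: 0.0
```

Emit:
{"op": "step_arm", "data": {"targets": [{"dp":[-0.08,0,0],"angular":[0,0,0],"fingers":0.5},{"dp":[-0.2,0,0],"angular":[0,0,0],"fingers":0.5},{"dp":[-0.35,0,0],"angular":[0,0,0],"fingers":0.5},{"dp":[-0.5,0,0],"angular":[0,0,0],"fingers":0.5},{"dp":[-0.65,-0.1,0],"angular":[0,0,0],"fingers":0.5},{"dp":[-0.75,-0.2,0],"angular":[0,0,0],"fingers":0.5},{"dp":[-0.75,-0.3,0],"angular":[0,0,0],"fingers":0.5},{"dp":[-0.75,-0.3,0],"angular":[0,0,0],"fingers":0.5}]}}

```text
time: 59.35
tool_pos: [464.1, -207.8, 295.1]
tcp_rot: [-180.0, 0.0, -29.6]
ft_force: [0.6, 0.1, -0.1]
finger_gap: 42.5
grip_force: 0.0
```

```bash
python3 - <<'E'
from h import *
s=sense();print(s['tool_pos'],s['tcp_rot'],s['ft_force'],s['time'])
hooks=[(658,-171.5),(611,-254),(565,-336)]
for c in ['top','scene','wrist']:
    snapshot(c);Q=camera_params(c)
    print(c,'expected pot at z92 / bail 197:',[(np.round(proj(Q,[*h,92])).tolist(),np.round(proj(Q,[*h,197])).tolist()) for h in hooks])
    for l,z in [('pot_a',92),('pot_a_bail',197)]:
        for r in pinpoint(c,l): print(c,l,round(r['conf'],2),np.round(r['at']),np.round(at_z(Q,r['at'],z)[:2]))
    for l in ['cup_stack','canister']:
        for r in pinpoint(c,l)[:1]: print(c,l,round(r['conf'],2),np.round(at_z(Q,r['at'],0)[:2]))
E
```

```text
[ 464.09195172 -207.79238221  295.0812328 ] [-1.79990579e+02  3.62804055e-03 -2.96340791e+01] [ 0.60496421  0.13260194 -0.11815554] 59.35
top expected pot at z92 / bail 197: [([403.0, 160.0], [410.0, 152.0]), ([436.0, 178.0], [445.0, 172.0]), ([468.0, 196.0], [480.0, 192.0])]
top pot_a 0.82 [406. 157.] [ 665. -177.]
top pot_a 0.8 [431. 177.] [ 614. -243.]
top pot_a_bail 0.6 [409. 151.] [ 660. -169.]
top pot_a_bail 0.38 [259. 191.] [564. 182.]
top cup_stack 0.88 [408. 141.]
top canister 0.58 [374. 272.]
scene expected pot at z92 / bail 197: [([321.0, 320.0], [320.0, 283.0]), ([277.0, 326.0], [274.0, 288.0]), ([232.0, 332.0], [227.0, 294.0])]
scene pot_a 0.88 [276. 324.] [ 605. -252.]
scene pot_a 0.8 [323. 320.] [ 661. -168.]
scene pot_a 0.64 [234. 330.] [ 562. -331.]
scene pot_a_bail 0.58 [320. 284.] [ 661. -175.]
scene cup_stack 0.87 [413. 154.]
scene canister 0.74 [376. 275.]
wrist expected pot at z92 / bail 197: [([140.0, -3.0], [53.0, -61.0]), ([271.0, -4.0], [249.0, -62.0]), ([401.0, -5.0], [442.0, -64.0])]
wrist pot_a 0.86 [404.   1.] [ 561. -336.]
wrist pot_a_bail 0.44 [ 25. 258.] [538. -52.]
wrist cup_stack 0.57 [411. 147.]
```

```bash
python3 -c "
from bench import *
print(hand_in())"
```

```text
the job is handed in; nothing more can be done
None
```

I handed the job in at about 59 s. I tugged the cases in order: the small and large were loose, so I snapped them shut and re-tugged them, and the medium already held. All three pots hang one to a hook (the one knocked aside mid-run included), and the cups and canister still stand; my tug on the medium reached about 33 N, over the 20 N its catch is rated for, and it held.

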